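# Set and lock the pressure-roller carriage of an edge bander

## Task

Slide the pressure-roller carriage fully forward against its stops, away from the robot, and then lock it there: take the largest T-handle hex key from the key rack, feel for the recessed hex socket of the clamp screw in the top of the carriage, and turn the screw clockwise until it stops, regrasping the handle as needed (a quarter turn at each grasp). Then hang the key back upright in its free hole in the rack, handle down on the rack's top, and leave the other keys and everything lying about where they are.

Things in the scene. Friction and masses are not known exactly. Their poses are not given: they have to be found in the camera images.
- head: The edging head, fixed: grey bed 400 x 130 x 16 mm. Origin on the table, under the screw's axis when the carriage is fully forward; x along the two guide bars to the stops, away from the robot (bed from -160 to +240 mm); z up. Near bracket at x = -145 mm, 50 mm tall. Stop blocks at x = 52 to 76 mm. Tape guide post at x = 125, y = -50 mm, 150 mm tall. Glue station from x = 165 mm, 116 mm tall.
- carriage (a joint): How far the carriage has slid along the head's x axis, m: 0 at the near end, 0.050 fully forward against the stops. It moves under a push of about 9 N and stays where it is left. It is an aluminium block 100 mm long (x), 110 mm wide, flat top 86 mm above the table, with the black rubber pressure roller in a yoke on its far end.
- push_face (a point): Middle of the carriage's near upright face, 16 mm below its top, where closed fingers can push it forward; the face is 110 mm wide and free from 45 to 86 mm above the table. Axes as the head.
- socket (a point): Centre of the mouth of the clamp screw's hex socket, on the carriage and moving with it, 74 mm above the table; axes as the head (not turning with the screw). The round screw head, 31 mm across, lies at the bottom of a round counterbore 35 mm across and 12 mm deep. Hexagon 18.5 mm across flats, 20 mm deep. How its flats stand must be felt with the key, which drops in within about 8 degrees.
- clamp_screw (a joint): Angle turned by the clamp screw, rad, growing clockwise seen from above. It starts between 0 and 0.9 and meets a hard stop, fully tight, at 4.2. It turns stiffly (0.2 N m) and stays where it is left. How the flats stand at 0 is not given.
- key: The largest T-handle hex key, about 0.3 kg. Origin at the centre of its lower tip, z up along the shank: a steel hexagon 17 mm across flats, 100 mm long, tip chamfered 2.5 mm, two flats square to the handle. Handle: black bar 116 mm long (x), 26 mm wide (y), 34 mm tall (z 100 to 134 mm), flat-sided, grasped across its width from above. Home in the socket its tip is 54 mm above the table.
- key_tip (a point): Centre of the large key's lower tip; same frame as the key.
- key_handle (a point): Centre of the underside of the large key's handle, 100 mm above the tip; same axes as the key. In the rack it lies on the rack's top, 112 mm above the table. Left standing home in the socket the key stays up by itself, leaning up to a few degrees.
- rack: The key rack: a bare metal stand 196 mm long (its x axis), 75 mm wide, top plate 112 mm above the table with three round holes of 28 mm in a row along x, 62 mm apart. Fixed; origin on the table under its middle. The keys hang in it with their handles roughly along the rack's y axis.
- hole0 (a point): Rack hole at x = -62 mm: centre of its mouth at the level of the rack's top. Which key hangs in which hole differs.
- hole1 (a point): Rack hole in the middle: centre of its mouth.
- hole2 (a point): Rack hole at x = +62 mm: centre of its mouth.
- key_mid: The middle T-handle key, to be left alone: hexagon 12 mm, shank 100 mm, handle 90 x 22 x 28 mm along its x axis. Origin at the tip.
- key_small: The smallest T-handle key, to be left alone: hexagon 9 mm, shank 100 mm, handle 70 x 18 x 24 mm along its x axis. Origin at the tip.
- coil_stand: A fixed spindle stand with a coil of edging, 124 mm across and 112 mm tall, on the side of the head opposite the rack. Origin on the table.
- can: A loose steel can, 58 mm across and 110 mm tall, beside the head. Origin at the centre of its base.
- wrench: A loose steel wrench, 170 mm long, lying beside the head. Origin at its underside, x along it.
- scraper: A loose scraper, 190 mm long, lying beside the head, on the side of the can. x along it.
- offcut: A loose round wood offcut, 100 mm across and 18 mm thick.
- brush: A loose wooden hand brush, 180 mm long, x along it.
- tub: A loose white tub, 72 mm across and 100 mm tall.
- carton: A loose cardboard carton, 100 x 130 x 70 mm.
Things that resemble listed ones, but are neither listed nor needed, are in the scene too. What is shaped like the key but blue or red is not meant.

How it is judged:
On the way, in this order (a step that is already met when the one before it is completed fails the run):
1. the carriage is fully forward against its stops (value of joint carriage above 0.047 m), for 0.2 s.
2. the large key is home in the clamp screw's socket, with the carriage still forward (z of key_tip in the frame of socket below -0.013 m and horizontal distance between key_tip and socket below 0.005 m and value of joint carriage above 0.045 m), for 0.2 s.
3. the clamp screw has been turned tight with the key in its socket (value of joint clamp_screw above 4.05 rad and z of key_tip in the frame of socket below -0.008 m and horizontal distance between key_tip and socket below 0.006 m), for 0.1 s.
At the end, for the whole second after the job is handed in: The carriage is within 5 mm of its stops, the clamp screw is within 0.2 rad of its hard stop, and the large key hangs at rest in a hole of the rack, upright within 0.1 rad, with the middle of its handle's underside within 12 mm of the centre of the hole's mouth (value of joint carriage above 0.045 m and value of joint clamp_screw above 4 rad and (distance between key_handle and hole0 below 0.012 m or distance between key_handle and hole1 below 0.012 m or distance between key_handle and hole2 below 0.012 m) and angle between key's own z axis and vertical below 0.1 rad and linear speed of key below 0.02 m/s); the robot touches nothing.
It fails at once if another key is pulled out of its place in the rack (distance of any of key_mid, key_small from where it was at the start of the episode above 0.03 m).
It fails at once if a bystander is knocked over or shoved away (distance of any of can, wrench, scraper, offcut, brush, tub, carton from where it was at the start of the episode above 0.03 m).
It also fails if it takes over 72 s, if anything falls off the work surface, if the arm or the gripper's body presses on something with over 40 N, if the wrist force passes 120 N, or if a joint passes its speed limit or range.

## Robot

A 6-joint arm with a two-finger parallel gripper is mounted at the origin on the work surface. World frame = base frame: x ahead of the robot, y to its left, z up, the work surface at z = 0. Lengths are in m, angles in rad, forces in N, time in s.
With the tool pointing down it reaches from about 0.375 to 0.975 m from the base axis. Payload 3.8 kg.
Tool frame: the origin (TCP) lies at the very end of the fingers, on their centre line; the grasp point (between the pads) lies 19 mm behind it (bot.grip_point_offset is the distance from the TCP to the grasp point, in m); z points along the fingers, x is the direction in which the jaws open and shut, and the axes are right-handed (so a half turn about z gives the same grasp; the last joint's range is limited). The gripper opens to 85 mm and grips with 20 to 120 N. Pads are 22 mm wide; open, the fingers measure 114 mm over their backs; the gripper's body (76 mm by 85 mm) begins 54 mm behind the grasp point. The pads swing forward as they close: fully open they stand 13 mm farther back than shut.
Start: joints at [-0.037, 0.264, 1.604, -0, 1.274, -0.037], TCP at [0.675, -0, 0.203] pointing down, gripper open.
Joint ranges: [-2.63, 2.63], [-0.94, 2.18], [0.31, 2.57], [-1.31, 4.45], [0, 2.66], [-2.55, 2.55]. Speed limits (rad/s): [2.57, 2.57, 3.14, 3.14, 3.14, 3.14].

## Interface

Orientations are given as a rotation vector (axis times angle).
In Python, from workcell import bot, read_camera gives the robot as it stands.
- The arm moves only by the tool arm_command, never from a script. Its argument "rows" is a list of rows, each an object with "delta_rot": the turn, a rotation vector about the tool's x, y, z in rad, a list of three; "xyz": the shift along the tool's x, y, z in m, a list of three; "gripper": the finger opening in m, from 0 to 0.0854. A call has 1 to 12 rows; each row shifts and turns the commanded pose from where the row before left it, along the tool's axes as they then stand; what a row does not reach is not made up. A row lasts 1/10 s, in which the tool goes at most 50 mm and 8.59 degrees, less where a joint would pass 70% of its speed; a pose out of reach is approached as far as the arm can. A call is refused whole if a number of a shift passes 0.05 or a number of a turn 0.15, either way. A call with a gripper value outside its range is refused whole. The fingers move at their own pace and stop on an object; "force" is the grip in N (left out, the last holds). Time passes only in rows, so rows that do not move let the fingers close. It gives the time, the measured TCP pose, the force and the opening at its end, in the units of the state.
- bot.read_state(): the state, without advancing time (a new reading comes with each control period).
- read_camera(name): name is "scene" or "side" or "wrist"; returns a dict with "pixels" (400x640x3 uint8, red, green, blue), "range_z" (400x640 float32, m along the optical axis (not along the pixel's ray), 0 where there is no reading), "intrinsics" (3x3 intrinsics, pixels), "camera_from_world" (4x4, takes a point from world to camera coordinates). Camera axes: x right, y up, looking along -z (the intrinsics and any distortion apply to the point x, -y, -z); pixel columns grow to the right and rows downward; lengths in m; the calibration is good to about 2 mm. A picture is of the moment at which its call begins.
- bot.finish_job(): hands the job in, once; it reports no verdict.
The state is a dict: "time": time; "q": joint angles; "joint_vel": joint speeds; "joint_torque": joint torques, N m; "tool_pos": TCP position; "tcp_rot": TCP orientation; "wrist_force": force on the tool from outside, world axes, zero at the start; "torque": the same for the moment, N m; "width": opening from 0.0 (shut) to 1.0 (fully open).
Only numpy, scipy, OpenCV 4.12 (cv2) and the standard library are available. Lean on these libraries where they do the work, as an engineer would, in place of code of your own. Each camera call takes 0.05 s, during which the arm holds its last target.

## Working session

There is one attempt and no reset: what is moved stays moved. The work goes in short steps, Python scripts to look and compute and a tool call to move; the robot and the scene stay as the last step left them, time stands still between calls to the robot, and variables do not carry over. Pictures are saved under pics/ and viewed, and the job is handed in when it is done.

Besides the shell and the picture viewer there is one more tool, called after "Emit:" as name([rows], argument=value, ...), one row to a line, values as JSON. arm_command: Moves the arm, as the interface text tells. Its arguments: {"type":"object","properties":{"rows":{"type":"array","items":{"type":"object","properties":{"delta_rot":{"type":"array","items":{"type":"number"}},"xyz":{"type":"array","items":{"type":"number"}},"gripper":{"type":"number"}}}},"force":{"type":"number"}},"required":["rows"]}

```bash
mkdir -p pics; ls; cat > h.py <<'E'
import numpy as np,cv2,pickle
from scipy.spatial.transform import Rotation as R
from workcell import bot, read_camera
def shot(name,fn):
    c=read_camera(name); pickle.dump(c,open(f'pics/{fn}.pkl','wb')); cv2.imwrite(f'pics/{fn}.png',c['pixels'][:,:,::-1]); return c
def load(fn): return pickle.load(open(f'pics/{fn}.pkl','rb'))
def ray(c,u,v):
    K=np.array(c['intrinsics']);T=np.linalg.inv(np.array(c['camera_from_world']))
    d=np.linalg.inv(K)@np.array([u,v,1.]); d=np.array([d[0],-d[1],-d[2]])
    return T[:3,3],T[:3,:3]@d
def onz(c,u,v,z):
    o,d=ray(c,u,v); return o+d*(z-o[2])/d[2]
def dep(c,u,v):
    o,d=ray(c,u,v); return o+d*float(c['range_z'][int(v),int(u)])
def cloud(c):
    K=np.array(c['intrinsics']);T=np.linalg.inv(np.array(c['camera_from_world']))
    v,u=np.mgrid[:400,:640]; p=np.stack([u,v,np.ones_like(u)],-1)@np.linalg.inv(K).T
    p=p*np.array([1,-1,-1])*c['range_z'][...,None]
    return p@T[:3,:3].T+T[:3,3]
E
python3 - <<'E'
from h import *
for n in ['scene','side','wrist']:
    c=shot(n,n+'0'); print(n,c['intrinsics'],np.linalg.inv(c['camera_from_world']).round(3),[k for k in c],(c['range_z']>0).mean())
print(bot.read_state(),bot.grip_point_offset)
E
```

```text
pics
scene [[515.86473376   0.         319.92892497]
 [  0.         515.86473376 200.45222396]
 [  0.           0.           1.        ]] [[ 0.384 -0.681  0.623  1.316]
 [ 0.923  0.296 -0.245 -0.261]
 [-0.017  0.669  0.743  1.042]
 [ 0.     0.     0.     1.   ]] ['pixels', 'range_z', 'intrinsics', 'camera_from_world'] 0.99605859375
side [[520.67813122   0.         311.32082176]
 [  0.         520.67813122 202.59472909]
 [  0.           0.           1.        ]] [[ 0.694  0.396 -0.601 -0.291]
 [-0.72   0.389 -0.575 -0.719]
 [ 0.006  0.832  0.555  0.84 ]
 [ 0.     0.     0.     1.   ]] ['pixels', 'range_z', 'intrinsics', 'camera_from_world'] 0.99590234375
wrist [[326.72422792   0.         321.80253157]
 [  0.         326.72422792 200.32277155]
 [  0.           0.           1.        ]] [[ 1.    -0.     0.002  0.676]
 [-0.     0.966  0.259  0.067]
 [-0.002 -0.259  0.966  0.373]
 [ 0.     0.     0.     1.   ]] ['pixels', 'range_z', 'intrinsics', 'camera_from_world'] 0.99604296875
{'time': 0.15, 'q': array([-3.69150754e-02,  2.64585915e-01,  1.60507572e+00, -1.01518587e-05,
        1.27366507e+00, -3.68763143e-02]), 'joint_vel': array([ 2.52151221e-03, -2.97322963e-03, -3.14534083e-03,  1.30001092e-03,
       -9.76823275e-04, -9.74151908e-05]), 'joint_torque': array([-4.44535381e-04, -5.15905774e+01, -3.67958951e+01, -2.06692371e-04,
        8.09489022e-03,  2.50629785e-05]), 'tool_pos': array([6.74389103e-01, 6.88213663e-06, 2.01735808e-01]), 'tcp_rot': array([-3.14153721e+00,  5.62028019e-05,  2.72249278e-03]), 'wrist_force': array([-0.00204167, -0.7341425 , -0.17063593]), 'torque': array([ 0.04737532, -0.05609356, -0.00275158]), 'width': 1.0022781517748292} 0.0187
```

View pics/scene0.png

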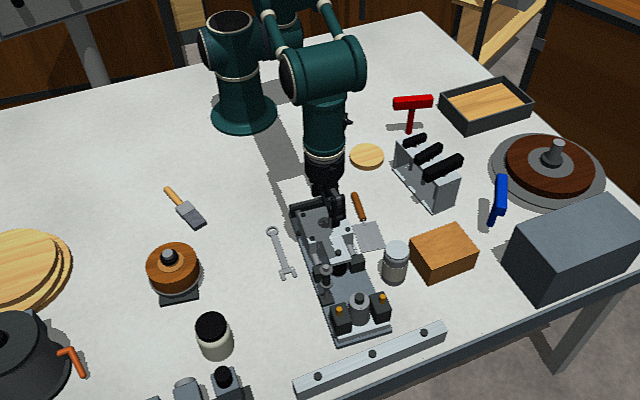

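View pics/side0.png

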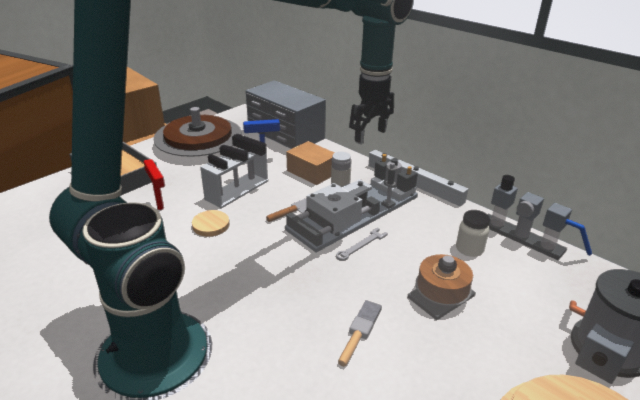

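View pics/wrist0.png

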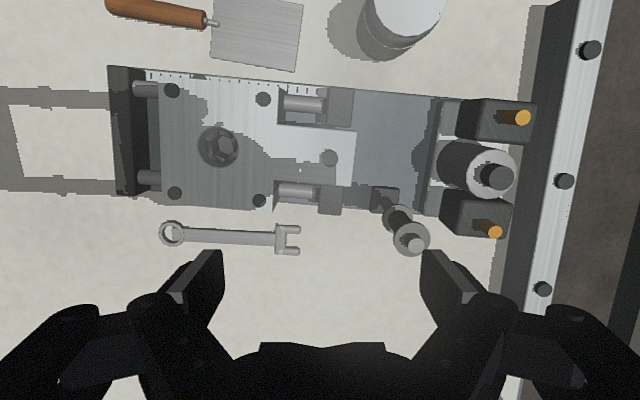

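The wrist view shows the carriage top at u 160–280, v 80–210, with the socket near (222,146). The wrench lies at v≈235 and the scraper and can sit above the head. The scene view shows the rack at (430,170), and its largest key appears to be the one nearest the camera, at (442,165).

```bash
cat > m1.py <<'E'
from h import *
c=load('wrist0');P=cloud(c)
# carriage top
m=(abs(P[...,2]-0.086)<0.003)&(P[...,0]<0.72)
n,l,s,ce=cv2.connectedComponentsWithStats(m.astype(np.uint8)); i=1+np.argmax(s[1:,4]); mm=l==i
q=P[mm]; print('top',len(q),q.mean(0),np.median(q[:,2]),cv2.minAreaRect(q[:,:2].astype(np.float32)*1000))
print('socket px->',onz(c,222,146,0.074),dep(c,222,146))
# bed
m=(abs(P[...,2]-0.016)<0.003)
n,l,s,ce=cv2.connectedComponentsWithStats(m.astype(np.uint8))
for i in range(1,n):
    if s[i,4]>300: q=P[l==i]; print('bed',s[i],cv2.minAreaRect(q[:,:2].astype(np.float32)*1000))
for nme in ['scene0','side0']:
    c=load(nme);P=cloud(c);px=c['pixels'].astype(int)
    m=(px.max(-1)<60)&(P[...,2]>0.1)&(P[...,2]<0.16)&(P[...,0]<0.75)
    n,l,s,ce=cv2.connectedComponentsWithStats(m.astype(np.uint8))
    for i in range(1,n):
        if s[i,4]>60:
            q=P[l==i]; zt=np.percentile(q[:,2],95); t=q[q[:,2]>zt-0.005]
            print(nme,s[i],ce[i].round(),q.mean(0).round(3),zt.round(4),cv2.minAreaRect(t[:,:2].astype(np.float32)*1000))
E
python3 m1.py
python3 -c "
import cv2
a=cv2.imread('pics/wrist0.png')[50:230,100:370]; cv2.imwrite('pics/a.png',cv2.resize(a,None,fx=2.9,fy=2.9,interpolation=2))
b=cv2.imread('pics/scene0.png')[120:230,370:480]; d=cv2.imread('pics/side0.png')[120:220,190:290]
cv2.imwrite('pics/b.png',cv2.hconcat([cv2.resize(b,(400,400)),cv2.resize(d,(400,400))]))"
```

```text
top 17196 [0.60505812 0.03789123 0.08655332] 0.08655933771621294 ((618.7568969726562, 34.1412467956543), (110.29259490966797, 170.4725799560547), 84.80606079101562)
socket px-> [0.58454986 0.03741205 0.074     ] [0.5791379  0.03568646 0.05627316]
bed [104   0 102  29 917] ((511.3703918457031, 163.30697631835938), (18.84317970275879, 96.86119842529297), 82.14739227294922)
bed [535   2  22 105 387] ((900.9462890625, 121.99160766601562), (97.30784606933594, 2.994633913040161), 89.94721984863281)
bed [130  67  66  15 362] ((510.5885009765625, 103.26148986816406), (12.054730415344238, 66.64654541015625), 84.77936553955078)
bed [201  74 128  24 942] ((615.6651000976562, 93.81868743896484), (12.071885108947754, 131.6995086669922), 84.66160583496094)
bed [ 285   89  182  126 8957] ((726.8604736328125, 24.409748077392578), (130.03286743164062, 187.60853576660156), 84.75904846191406)
bed [146  98  15  73 844] ((494.378173828125, 43.44379806518555), (75.97908782958984, 12.76351261138916), 84.76029205322266)
bed [505 113  33 185 574] ((900.8574829101562, -42.702964782714844), (2.6313273906707764
[... 1728 characters left out ...]
.4747191369533539)
side0 [220 135  45  27 659] [243. 148.] [0.539 0.352 0.134] 0.1478 ((540.2486572265625, 354.1860656738281), (77.39582824707031, 110.26456451416016), 12.375052452087402)
side0 [208 155  19  14 152] [217. 162.] [0.441 0.346 0.129] 0.138 ((443.83343505859375, 347.8097229003906), (15.757105827331543, 68.10672760009766), 5.915030002593994)
side0 [596 287  44  35 229] [617. 308.] [ 0.6   -0.647  0.149] 0.1541 ((603.5177001953125, -640.2314453125), (88.76885986328125, 20.63950538635254), 69.97158813476562)
side0 [ 106  295   75   50 1707] [146. 326.] [-0.021 -0.05   0.13 ] 0.1574 ((-17.52713394165039, -40.96672058105469), (47.70104217529297, 124.16549682617188), 65.3839111328125)
```

View pics/a.png

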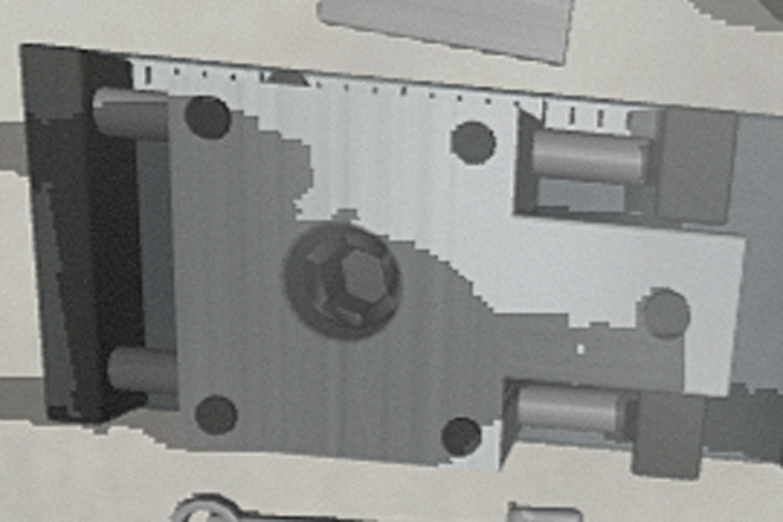

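View pics/b.png

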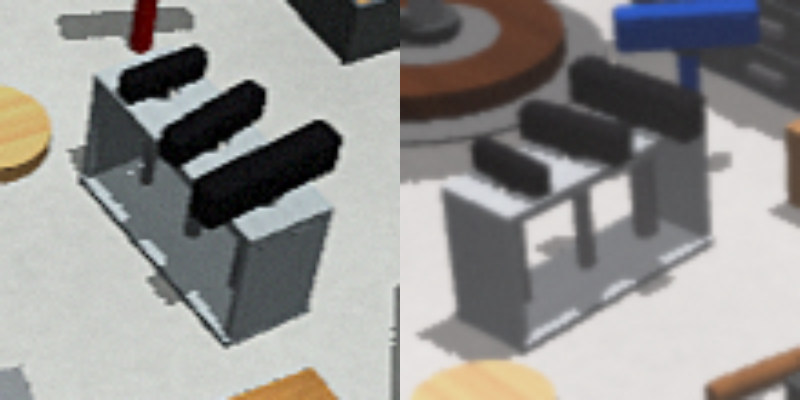

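Emit:
arm_command([
  {"xyz": [-0.03,-0.0075,0],"delta_rot": [0,0,0.03],"gripper": 0},
  {"xyz": [-0.03,-0.0065,0],"delta_rot": [0,0,0.03],"gripper": 0},
  {"xyz": [-0.03,-0.0055,0],"delta_rot": [0,0,0.03],"gripper": 0},
  {"xyz": [-0.03,-0.005,0],"gripper": 0},
  {"xyz": [-0.03,-0.005,0],"gripper": 0},
  {"xyz": [-0.03,-0.005,0.01],"gripper": 0},
  {"xyz": [0,0,0.03],"gripper": 0},
  {"xyz": [0,0,0.03],"gripper": 0},
  {"xyz": [0,0,0.03],"gripper": 0},
  {"xyz": [0,0,0],"gripper": 0},
])

```text
invalid input
```

```bash
cat > m2.py <<'E'
from h import *
for nme in ['scene0','side0']:
    c=load(nme);P=cloud(c);px=c['pixels'].astype(int)
    ok=(P[...,0]>.38)&(P[...,0]<0.68)&(P[...,1]>.25)&(P[...,1]<.46)
    m=ok&(px.max(-1)<75)&(P[...,2]>0.118)&(P[...,2]<0.16)
    for lo,hi in [(.40,.478),(.478,.545),(.545,.66)]:
        q=P[m&(P[...,0]>lo)&(P[...,0]<hi)]; zt=np.percentile(q[:,2],97); t=q[q[:,2]>zt-.004]
        print(nme,lo,len(q),len(t),zt.round(4),cv2.minAreaRect(t[:,:2].astype(np.float32)*1000))
    m=ok&(abs(P[...,2]-.112)<.003)&(px.min(-1)>90)
    q=P[m]; print(' rack',len(q),np.median(q[:,2]),cv2.minAreaRect(q[:,:2].astype(np.float32)*1000))
    m=ok&(P[...,2]>.015)&(P[...,2]<.116)&(px.min(-1)>60)
    q=P[m]; print(' rackall',len(q),cv2.minAreaRect(q[:,:2].astype(np.float32)*1000))
s=bot.read_state();print(s['tool_pos'],s['tcp_rot'],s['wrist_force'])
E
python3 m2.py
```

```text
scene0 0.4 213 72 0.1406 ((449.771240234375, 351.4394226074219), (16.355575561523438, 65.40470886230469), 5.337593078613281)
scene0 0.478 343 139 0.1447 ((511.0306396484375, 356.873779296875), (19.165393829345703, 88.40033721923828), 13.686214447021484)
scene0 0.545 603 210 0.1511 ((573.0369262695312, 361.7286682128906), (25.433523178100586, 113.3565902709961), 9.729331970214844)
 rack 367 0.11348823573712175 ((547.14697265625, 372.08050537109375), (289.3946228027344, 100.57476806640625), 13.971848487854004)
 rackall 1140 ((523.8942260742188, 365.72540283203125), (344.96356201171875, 125.17060089111328), 20.33511734008789)
side0 0.4 154 45 0.1395 ((444.1091003417969, 348.52777099609375), (14.336404800415039, 67.38797760009766), 3.0503780841827393)
side0 0.478 274 94 0.1426 ((506.850341796875, 354.0318603515625), (22.460281372070312, 85.86349487304688), 16.323083877563477)
side0 0.545 400 121 0.149 ((567.5511474609375, 360.0125427246094), (24.794692993164062, 110.7482681274414), 10.10621166229248)
 rack 289 0.11281697031158755 ((485.92169189453125, 354.96490478515625), (153.8236541748047, 75.35646057128906), 4.822544574737549)
 rackall 1483 ((528.5097045898438, 356.4022216796875), (340.0683288574219, 123.45784759521484), 15.863297462463379)
[6.74389103e-01 6.88213663e-06 2.01735808e-01] [-3.14153721e+00  5.62028019e-05  2.72249278e-03] [-0.00204167 -0.7341425  -0.17063593]
```

Emit:
arm_command([
  {"xyz": [-0.03,-0.0075,0],"delta_rot": [0,0,0.03],"gripper": 0.0},
  {"xyz": [-0.03,-0.0065,0],"delta_rot": [0,0,0.03],"gripper": 0.0},
  {"xyz": [-0.03,-0.0055,0],"delta_rot": [0,0,0.03],"gripper": 0.0},
  {"xyz": [-0.03,-0.005,0],"delta_rot": [0,0,0],"gripper": 0.0},
  {"xyz": [-0.03,-0.005,0],"delta_rot": [0,0,0],"gripper": 0.0},
  {"xyz": [-0.03,-0.005,0.01],"delta_rot": [0,0,0],"gripper": 0.0},
  {"xyz": [0,0,0.03],"delta_rot": [0,0,0],"gripper": 0.0},
  {"xyz": [0,0,0.03],"delta_rot": [0,0,0],"gripper": 0.0},
  {"xyz": [0,0,0.03],"delta_rot": [0,0,0],"gripper": 0.0},
  {"xyz": [0,0,0],"delta_rot": [0,0,0],"gripper": 0.0},
])

```text
time: 1.15
tool_pos: [0.4927, 0.0451, 0.0982]
tcp_rot: [3.138, -0.141, -0.015]
wrist_force: [-0.1, 0.3, -0.1]
width: -0.005
```

Emit:
arm_command([
  {"xyz": [0,0,0.02],"delta_rot": [0,0,0],"gripper": 0.0},
  {"xyz": [0,0,0.012],"delta_rot": [0,0,0],"gripper": 0.0},
  {"xyz": [0.015,0,0],"delta_rot": [0,0,0],"gripper": 0.0},
  {"xyz": [0.008,0,0],"delta_rot": [0,0,0],"gripper": 0.0},
  {"xyz": [0.008,0,0],"delta_rot": [0,0,0],"gripper": 0.0},
  {"xyz": [0.008,0,0],"delta_rot": [0,0,0],"gripper": 0.0},
  {"xyz": [0.008,0,0],"delta_rot": [0,0,0],"gripper": 0.0},
  {"xyz": [0.008,0,0],"delta_rot": [0,0,0],"gripper": 0.0},
  {"xyz": [0.008,0,0],"delta_rot": [0,0,0],"gripper": 0.0},
])

```text
time: 2.05
tool_pos: [0.5607, 0.0395, 0.0709]
tcp_rot: [-3.138, 0.141, -0.0]
wrist_force: [0.4, -0.0, -0.3]
width: 0.006
```

```bash
python3 - <<'E'
from h import *
c=shot('side','side1');shot('wrist','w1')
cv2.imwrite('pics/s1.png',cv2.resize(c['pixels'][100:270,240:470,::-1],None,fx=3,fy=3))
s=bot.read_state();print(s['tool_pos'],s['wrist_force'])
E
```

```text
[0.56136201 0.0394413  0.07098448] [ 0.5184915  -0.31436228  0.29270905]
```

View pics/s1.png

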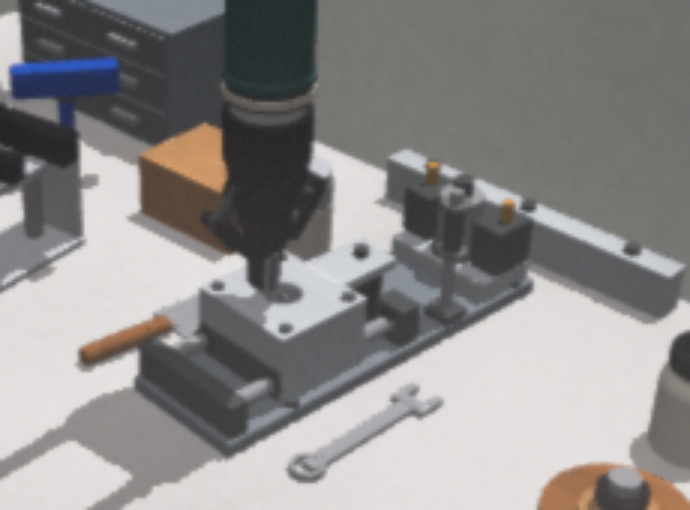

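View pics/w1.png

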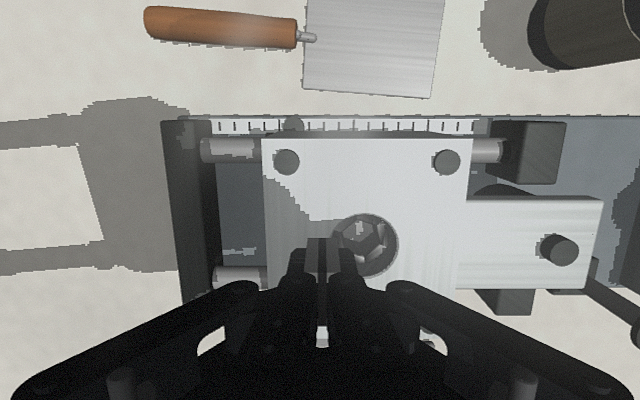

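```bash
python3 - <<'E'
from h import *
c=load('w1');P=cloud(c)
print(np.linalg.inv(c['camera_from_world'])[:3,3])
for u,v in [(280,210),(400,170),(368,245),(350,240),(322,240),(322,260),(303,260),(345,262),(190,150),(190,250),(235,200),(330,240)]: print((u,v),P[v,u].round(4))
c=load('side1');P=cloud(c)
for x,y in [(262,285),(270,292),(255,270),(240,290),(300,325),(250,320),(290,293)]:
    u,v=240+x//3,100+y//3; print((u,v),P[v,u].round(4))
E
```

```text
[0.56905118 0.10563729 0.24274124]
(280, 210) [0.5444 0.0609 0.0869]
(400, 170) [0.6047 0.0754 0.0856]
(368, 245) [0.5892 0.0298 0.0674]
(350, 240) [0.5797 0.0293 0.0561]
(322, 240) [0.5644 0.0512 0.107 ]
(322, 260) [0.5644 0.0509 0.1267]
(303, 260) [0.5561 0.0474 0.1179]
(345, 262) [0.5733 0.0466 0.1213]
(190, 150) [0.4902 0.0915 0.0492]
(190, 250) [0.479  0.0298 0.0516]
(235, 200) [0.5022 0.0512 0.017 ]
(330, 240) [0.568  0.0509 0.107 ]
(327, 195) [0.5519 0.0321 0.1104]
(330, 197) [0.5866 0.052  0.079 ]
(325, 190) [0.5497 0.0375 0.1243]
(320, 196) [0.5635 0.0672 0.086 ]
(340, 208) [ 0.5587 -0.0078  0.0856]
(323, 206) [0.533  0.028  0.0872]
(336, 197) [0.6043 0.0461 0.0734]
```

```bash
python3 - <<'E'
from h import *
for n in ['wrist0','w1']:
    c=load(n);P=cloud(c)
    m=(np.indices((400,640))[0]>225)&(c['range_z']<0.2)
    b=P[m]; print(n,len(b),np.percentile(b[:,2],[0,.5,1,5,20]).round(4), b[np.argsort(b[:,2])[:3]].round(4))
for n in ['w1']:
    c=load(n)
    for v in range(225,262,4): print(v,c['range_z'][v,305:340:5].round(3),c['pixels'][v,322])
print(bot.read_state()['q'])
c=load('side0');P=cloud(c); m=(P[...,2]>.15)&(P[...,2]<.3)&(P[...,0]>.58)&(P[...,0]<.78)&(abs(P[...,1])<.06)
q=P[m];print(len(q),q[np.argsort(q[:,2])[:8]].round(3))
c=load('side1');P=cloud(c); m=(P[...,2]>.09)&(P[...,2]<.3)&(P[...,0]>.53)&(P[...,0]<.6)&(abs(P[...,1]-.04)<.03)
q=P[m];print(len(q),q[np.argsort(q[:,2])[:8]].round(3))
E
```

```text
wrist0 52534 [0.2429 0.2478 0.2503 0.2642 0.2952] [[ 0.6324  0.0019  0.2429]
 [ 0.7184 -0.0041  0.2431]
 [ 0.7184  0.0017  0.2431]]
w1 69805 [0.0537 0.0636 0.0703 0.0856 0.087 ] [[0.5884 0.0367 0.0537]
 [0.5914 0.0358 0.0539]
 [0.5908 0.0359 0.054 ]]
225 [0.165 0.166 0.164 0.164 0.164 0.165 0.165] [128 134 131]
229 [0.165 0.166 0.166 0.166 0.166 0.166 0.179] [128 132 130]
233 [0.166 0.165 0.165 0.166 0.167 0.166 0.179] [127 130 131]
237 [0.168 0.167 0.166 0.166 0.166 0.168 0.179] [127 130 127]
241 [0.167 0.143 0.143 0.143 0.144 0.144 0.143] [56 55 52]
245 [0.168 0.14  0.14  0.14  0.139 0.14  0.139] [41 45 43]
249 [0.144 0.136 0.136 0.135 0.136 0.135 0.137] [41 41 43]
253 [0.142 0.132 0.131 0.132 0.131 0.131 0.132] [51 49 50]
257 [0.129 0.127 0.127 0.128 0.128 0.128 0.128] [43 42 39]
261 [0.124 0.124 0.125 0.126 0.124 0.125 0.124] [33 32 37]
[ 2.59154426e-02  1.71642090e-01  1.97415011e+00 -5.78748610e-05
  9.94856631e-01  1.16124300e-01]
380 [[ 0.75  -0.03   0.15 ]
 [ 0.737 -0.033  0.15 ]
 [ 0.737 -0.027  0.151]
 [ 0.738 -0.029  0.151]
 [ 0.742 -0.036  0.152]
 [ 0.743 -0.029  0.152]
 [ 0.741 -0.027  0.153]
 [ 0.739 -0.035  0.153]]
866 [[0.54  0.035 0.09 ]
 [0.599 0.035 0.09 ]
 [0.536 0.031 0.09 ]
 [0.599 0.042 0.09 ]
 [0.533 0.035 0.09 ]
 [0.552 0.035 0.09 ]
 [0.538 0.043 0.09 ]
 [0.55  0.03  0.09 ]]
```

```bash
python3 - <<'E'
from h import *
a=load('side0')['pixels'][60:160,330:420,::-1];b=load('side1')['pixels'][140:230,280:370,::-1]
cv2.imwrite('pics/c.png',cv2.hconcat([cv2.resize(a,(400,444)),cv2.resize(b,(400,444),fx=0,fy=0)]))
E
```

```text
(no output)
```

View pics/c.png

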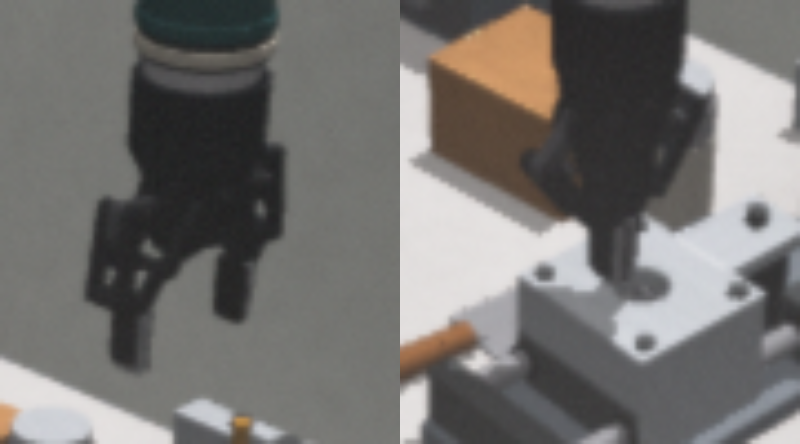

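```bash
python3 - <<'E'
from h import *
for n,u,v,y in [('side0',358.8,143.3,0),('side0',381.5,132,0),('side1',328.4,196.8,.0395)]:
    c=load(n);o,d=ray(c,u,v); print(n,(o+d*(y-o[1])/d[1]).round(4), cloud(c)[int(v)-3,int(u)])
E
```

```text
side0 [0.6297 0.     0.2426] [ 0.6172144  -0.0066507   0.25861178]
side0 [0.7222 0.     0.2416] [ 0.7140292  -0.00337032  0.25406376]
side1 [0.5659 0.0395 0.0949] [0.55331063 0.03010172 0.11675996]
```

Emit:
arm_command([
  {"xyz": [-0.012,0,0],"delta_rot": [0,0,0],"gripper": 0.0},
  {"xyz": [0,0,0],"delta_rot": [0,0,0],"gripper": 0.0},
  {"xyz": [0,0,0],"delta_rot": [0,0,0],"gripper": 0.0},
  {"xyz": [0,0,0.004],"delta_rot": [0,0,0],"gripper": 0.0},
  {"xyz": [0,0,0],"delta_rot": [0,0,0],"gripper": 0.0},
])

```text
time: 2.65
tool_pos: [0.5476, 0.0406, 0.0663]
tcp_rot: [3.138, -0.141, -0.001]
wrist_force: [0.1, -0.3, 0.1]
width: -0.0
```

```bash
python3 - <<'E'
from h import *
s=bot.read_state()
for k in s: print(k,np.round(s[k],4))
print([a for a in dir(bot) if a[0]!='_'])
E
```

```text
time 2.65
q [ 0.0287  0.1539  2.005  -0.      0.9834  0.1187]
joint_vel [ 0.      0.0034 -0.0066  0.0003  0.0077  0.0006]
joint_torque [ 4.20000e-03 -4.09592e+01 -3.23535e+01  6.00000e-04 -1.01000e-01
  0.00000e+00]
tool_pos [0.5476 0.0406 0.0663]
tcp_rot [ 3.1384e+00 -1.4130e-01 -1.1000e-03]
wrist_force [ 0.1241 -0.2572  0.0773]
torque [ 0.0277 -0.0015 -0.021 ]
width -0.0001
['MotionError', 'finish_job', 'grip_point_offset', 'read_state']
```

Emit:
arm_command([
  {"xyz": [0,0,0.003],"delta_rot": [0,0,0],"gripper": 0.0},
  {"xyz": [0,0,0],"delta_rot": [0,0,0],"gripper": 0.0},
])

```text
time: 2.85
tool_pos: [0.5477, 0.0406, 0.0632]
tcp_rot: [3.138, -0.141, -0.001]
wrist_force: [-0.2, 0.9, 0.8]
width: 0.003
```

Emit:
arm_command([
  {"xyz": [0,0,0.002],"delta_rot": [0,0,0],"gripper": 0.0},
  {"xyz": [0,0,0],"delta_rot": [0,0,0],"gripper": 0.0},
])

```text
time: 3.05
tool_pos: [0.5479, 0.0406, 0.0614]
tcp_rot: [3.138, -0.141, -0.001]
wrist_force: [0.1, -0.7, -0.3]
width: 0.005
```

Emit:
arm_command([
  {"xyz": [0,0,0.002],"delta_rot": [0,0,0],"gripper": 0.0},
  {"xyz": [0,0,0],"delta_rot": [0,0,0],"gripper": 0.0},
])

```text
time: 3.25
tool_pos: [0.5479, 0.0406, 0.0595]
tcp_rot: [3.138, -0.141, -0.001]
wrist_force: [-0.7, -0.2, -0.1]
width: 0.003
```

Emit:
arm_command([
  {"xyz": [0,0,0.002],"delta_rot": [0,0,0],"gripper": 0.0},
  {"xyz": [0,0,0],"delta_rot": [0,0,0],"gripper": 0.0},
])

```text
time: 3.45
tool_pos: [0.5481, 0.0406, 0.0577]
tcp_rot: [-3.138, 0.141, -0.0]
wrist_force: [-0.6, 0.5, 0.0]
width: -0.002
```

Emit:
arm_command([
  {"xyz": [0,0,0.002],"delta_rot": [0,0,0],"gripper": 0.0},
  {"xyz": [0,0,0],"delta_rot": [0,0,0],"gripper": 0.0},
])

```text
time: 3.65
tool_pos: [0.5482, 0.0406, 0.0575]
tcp_rot: [3.138, -0.141, -0.0]
wrist_force: [-4.6, 0.5, 10.2]
width: 0.001
```

Emit:
arm_command([
  {"xyz": [0,0,0.002],"delta_rot": [0,0,0],"gripper": 0.0},
  {"xyz": [0,0,0],"delta_rot": [0,0,0],"gripper": 0.0},
])

```text
time: 3.85
tool_pos: [0.5492, 0.0406, 0.0575]
tcp_rot: [3.138, -0.141, 0.003]
wrist_force: [-7.1, -0.7, 20.1]
width: -0.001
```

```bash
python3 - <<'E'
from h import *
shot('wrist','w2')
E
```

```text
(no output)
```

View pics/w2.png

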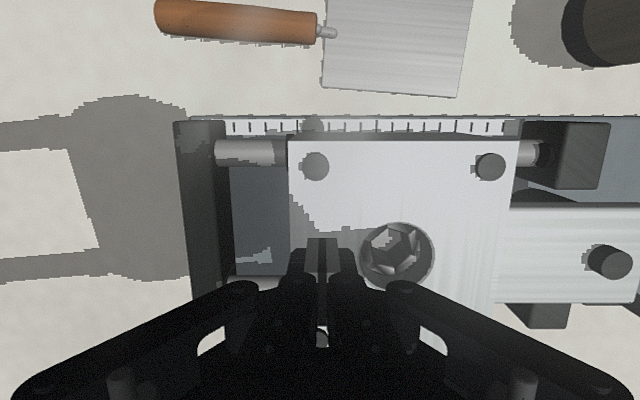

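Emit:
arm_command([
  {"xyz": [0,0,-0.012],"delta_rot": [0,0,0],"gripper": 0.0},
  {"xyz": [-0.026,0,0],"delta_rot": [0,0,0],"gripper": 0.0},
  {"xyz": [-0.027,0,0],"delta_rot": [0,0,0],"gripper": 0.0},
  {"xyz": [0,0,0],"delta_rot": [0,0,0],"gripper": 0.0},
  {"xyz": [0,0,0.013],"delta_rot": [0,0,0],"gripper": 0.0},
  {"xyz": [0,0,0.013],"delta_rot": [0,0,0],"gripper": 0.0},
  {"xyz": [0,0,0],"delta_rot": [0,0,0],"gripper": 0.0},
])

```text
time: 4.6
tool_pos: [0.4938, 0.0452, 0.0371]
tcp_rot: [3.138, -0.142, -0.007]
wrist_force: [-0.8, 0.2, 0.5]
width: 0.001
```

Emit:
arm_command([
  {"xyz": [0.01,0,0],"delta_rot": [0,0,0],"gripper": 0.0},
  {"xyz": [0.01,0,0],"delta_rot": [0,0,0],"gripper": 0.0},
  {"xyz": [0.01,0,0],"delta_rot": [0,0,0],"gripper": 0.0},
  {"xyz": [0.008,0,0],"delta_rot": [0,0,0],"gripper": 0.0},
  {"xyz": [0.008,0,0],"delta_rot": [0,0,0],"gripper": 0.0},
])

```text
time: 5.1
tool_pos: [0.539, 0.0414, 0.0397]
tcp_rot: [-3.138, 0.142, 0.011]
wrist_force: [-11.0, 1.8, 8.0]
width: 0.001
```

Emit:
arm_command([
  {"xyz": [0.008,0,0],"delta_rot": [0,0,0],"gripper": 0.0},
  {"xyz": [0.008,0,0],"delta_rot": [0,0,0],"gripper": 0.0},
  {"xyz": [0.006,0,0],"delta_rot": [0,0,0],"gripper": 0.0},
  {"xyz": [0.004,0,0],"delta_rot": [0,0,0],"gripper": 0.0},
])

```text
time: 5.5
tool_pos: [0.5596, 0.0395, 0.0392]
tcp_rot: [-3.138, 0.142, 0.029]
wrist_force: [-30.5, 2.9, 25.7]
width: 0.001
```

Emit:
arm_command([
  {"xyz": [0.003,0,0],"delta_rot": [0,0,0],"gripper": 0.0},
  {"xyz": [0.003,0,0],"delta_rot": [0,0,0],"gripper": 0.0},
])

```text
time: 5.7
tool_pos: [0.5593, 0.0395, 0.0392]
tcp_rot: [-3.138, 0.142, 0.048]
wrist_force: [-45.7, 4.5, 39.5]
width: -0.002
```

Emit:
arm_command([
  {"xyz": [-0.02,0,0],"delta_rot": [0,0,0],"gripper": 0.0},
  {"xyz": [-0.015,0,0],"delta_rot": [0,0,0],"gripper": 0.0},
  {"xyz": [0,0,-0.03],"delta_rot": [0,0,0],"gripper": 0.0},
  {"xyz": [0,0,-0.04],"delta_rot": [0,0,0],"gripper": 0.04},
  {"xyz": [0,0,-0.045],"delta_rot": [0,0,0],"gripper": 0.07},
  {"xyz": [0,0,-0.02],"delta_rot": [0,0,0],"gripper": 0.07},
])

```text
time: 6.3
tool_pos: [0.5423, 0.0415, 0.1806]
tcp_rot: [-3.138, 0.142, -0.014]
wrist_force: [1.1, -0.1, 0.2]
width: 0.505
```

```bash
python3 - <<'E'
from h import *
c=shot('wrist','w3');P=cloud(c)
s=bot.read_state();print(s['tool_pos'],s['tcp_rot'])
m=(abs(P[...,2]-0.086)<0.003)
n,l,st,ce=cv2.connectedComponentsWithStats(m.astype(np.uint8)); i=1+np.argmax(st[1:,4]); q=P[l==i]; print('top',len(q),st[i],np.median(q[:,2]),cv2.minAreaRect(q[:,:2].astype(np.float32)*1000))
c=shot('side','side2')
cv2.imwrite('pics/s2.png',cv2.resize(c['pixels'][120:260,260:440,::-1],None,fx=4,fy=4))
E
```

```text
[0.54381011 0.04155924 0.18306065] [-3.13743154  0.14147237 -0.01974151]
top 17326 [  356   129   207   127 17326] 0.08647507840763627 ((658.8497314453125, 30.399887084960938), (109.64993286132812, 170.4302978515625), 84.76335144042969)
```

View pics/w3.png

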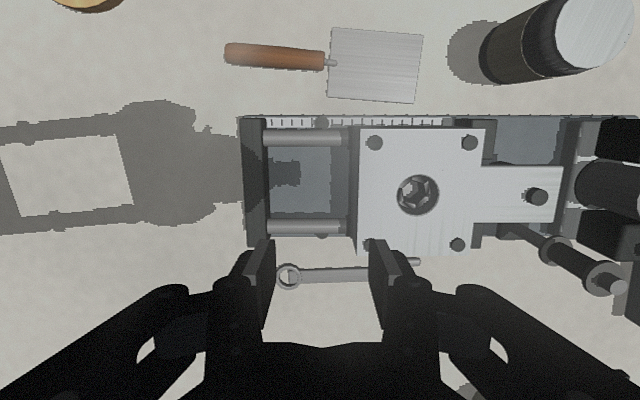

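View pics/s2.png

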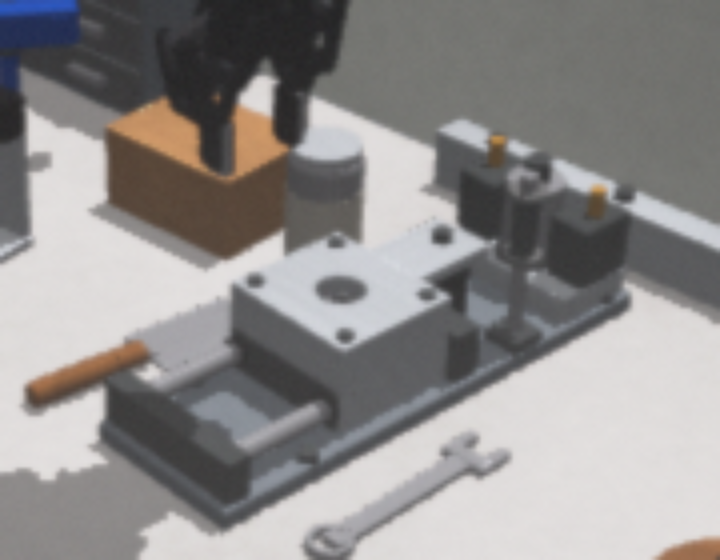

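```bash
python3 - <<'E'
from h import *
a=np.deg2rad(-5.2);ex=np.array([np.cos(a),np.sin(a)]);ey=np.array([-np.sin(a),np.cos(a)])
for n in ['wrist0','w3']:
    c=load(n);P=cloud(c); s=P[...,:2]@ex; t=P[...,:2]@ey
    def rep(nm,m): print(n,nm,m.sum(),'s',np.percentile(s[m],[1,50,99]).round(4),'t',np.percentile(t[m],[1,50,99]).round(4))
    z=P[...,2]; R_=(t>.0)&(t<.2)
    rep('top',(abs(z-.0865)<.002)&R_&(s<.68)&(s>.4))
    rep('bed',(abs(z-.016)<.002)&R_&(s<.9)&(s>.4))
    rep('brkt',(abs(z-.050)<.002)&R_&(s<.52)&(s>.4))
    rep('stop',(abs(z-.05)<.012)&R_&(s>.6)&(s<.8))
E
```

```text
wrist0 top 15890 s [0.5294 0.5927 0.6766] t [0.0366 0.0942 0.1442]
wrist0 bed 11168 s [0.4833 0.7282 0.8952] t [0.0276 0.1099 0.1877]
wrist0 brkt 2670 s [0.4641 0.4746 0.4837] t [0.0299 0.095  0.1515]
wrist0 stop 5554 s [0.6282 0.6888 0.7993] t [0.0309 0.1168 0.1931]
w3 top 13617 s [0.569  0.6234 0.6779] t [0.037  0.0966 0.144 ]
w3 bed 11459 s [0.4838 0.555  0.8126] t [0.028  0.1135 0.1552]
w3 brkt 2600 s [0.4638 0.4735 0.4833] t [0.0316 0.0972 0.1518]
w3 stop 5188 s [0.6161 0.7912 0.7997] t [0.0315 0.1018 0.1977]
```

```bash
python3 - <<'E'
from h import *
c=load('w3'); print(onz(c,417.5,194.5,.086),onz(c,417.5,194.5,.074))
cv2.imwrite('pics/d.png',cv2.resize(c['pixels'][165:225,385:450,::-1],None,fx=10,fy=10,interpolation=cv2.INTER_CUBIC))
E
```

```text
[0.62445674 0.0343552  0.086     ] [0.62790412 0.03104832 0.074     ]
```

View pics/d.png

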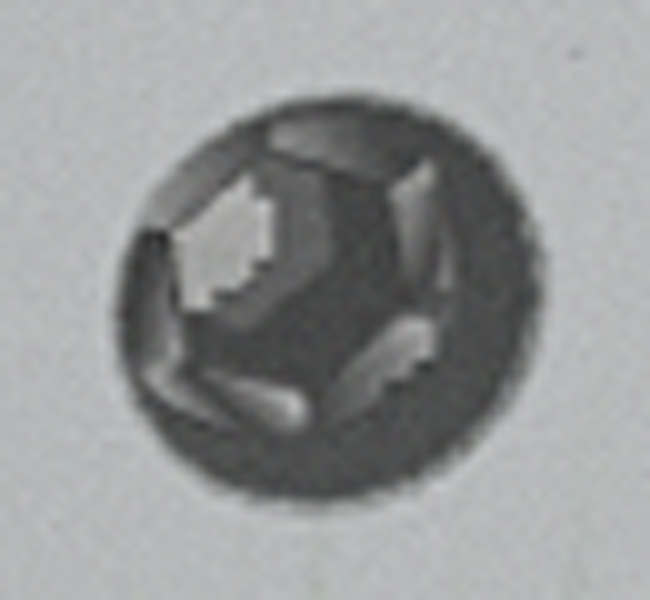

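Emit:
arm_command([
  {"xyz": [0.03,0.022,0.01],"delta_rot": [0,0,0],"gripper": 0.07},
  {"xyz": [0.03,0.022,0.02],"delta_rot": [0,0,0],"gripper": 0.07},
  {"xyz": [0.0275,0.023,0.03],"delta_rot": [0,0,0],"gripper": 0.07},
  {"xyz": [0,0,0],"delta_rot": [0,0,0],"gripper": 0.07},
  {"xyz": [0,0,0],"delta_rot": [0,0,0],"gripper": 0.07},
])

```text
time: 6.9
tool_pos: [0.6179, -0.0335, 0.1115]
tcp_rot: [-3.138, 0.144, 0.009]
wrist_force: [-0.5, -0.4, 0.8]
width: 0.819
```

```bash
cat > rect.py <<'E'
from h import *
import sys
def rect(c,cx,cy,z,half=.025,N=600):
    # image of plane z: up=+y world, right=+x
    K=np.array(c['intrinsics']);T=np.array(c['camera_from_world'])
    g=np.linspace(-half,half,N);X,Y=np.meshgrid(cx+g,cy-g)
    p=np.stack([X,Y,np.full_like(X,z),np.ones_like(X)],-1)@T.T
    u=K[0,2]+K[0,0]*p[...,0]/-p[...,2]; v=K[1,2]+K[1,1]*(-p[...,1])/-p[...,2]
    return cv2.remap(c['pixels'][:,:,::-1].copy(),u.astype(np.float32),v.astype(np.float32),cv2.INTER_CUBIC)
E
python3 - <<'E'
from rect import *
c=shot('wrist','w4'); print(bot.read_state()['tool_pos'],np.linalg.inv(c['camera_from_world'])[:3,3])
cv2.imwrite('pics/r4.png',rect(c,.6247,.0338,.074))
E
```

```text
[ 0.61850049 -0.03297874  0.11321762] [0.62611187 0.03260095 0.28315969]
```

View pics/r4.png

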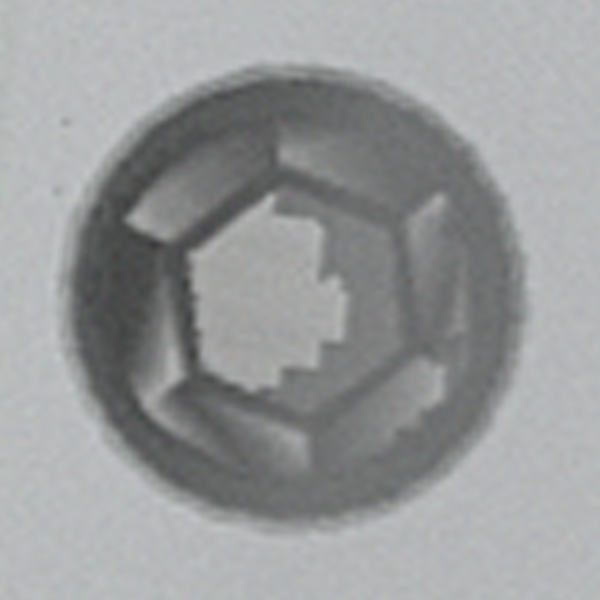

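Emit:
arm_command([
  {"xyz": [0,0,-0.035],"delta_rot": [0,0,0],"gripper": 0.07},
  {"xyz": [-0.008,-0.03,-0.03],"delta_rot": [0,0,0],"gripper": 0.07},
  {"xyz": [-0.01,-0.042,0],"delta_rot": [0,0,0],"gripper": 0.07},
  {"xyz": [-0.01,-0.042,0],"delta_rot": [0,0,0],"gripper": 0.07},
  {"xyz": [-0.01,-0.042,0],"delta_rot": [0,0,0],"gripper": 0.07},
  {"xyz": [-0.01,-0.042,0],"delta_rot": [0,0,0],"gripper": 0.07},
  {"xyz": [-0.01,-0.042,0],"delta_rot": [0,0,0],"gripper": 0.07},
  {"xyz": [-0.008,-0.042,0],"delta_rot": [0,0,0],"gripper": 0.07},
  {"xyz": [0,-0.041,0],"delta_rot": [0,0,0],"gripper": 0.07},
  {"xyz": [0,0,0],"delta_rot": [0,0,-0.133],"gripper": 0.07},
  {"xyz": [0,0,0],"delta_rot": [0,0,-0.133],"gripper": 0.07},
  {"xyz": [0,0,0],"delta_rot": [0,0,0],"gripper": 0.07},
])

```text
time: 8.15
tool_pos: [0.5819, 0.2962, 0.1814]
tcp_rot: [-3.128, -0.28, -0.003]
wrist_force: [0.6, -0.5, 0.0]
width: 0.823
```

```bash
python3 - <<'E'
from rect import *
c=shot('wrist','w5'); s=bot.read_state(); print(s['tool_pos'],s['tcp_rot'],R.from_rotvec(s['tcp_rot']).as_matrix().round(3).tolist(),s['q'].round(3))
P=cloud(c);px=c['pixels'].astype(int)
m=(px.max(-1)<80)&(P[...,2]>.125)&(P[...,2]<.155)&(P[...,1]>.28)
n,l,st,ce=cv2.connectedComponentsWithStats(m.astype(np.uint8))
for i in range(1,n):
    if st[i,4]>100:
        q=P[l==i]; zt=np.percentile(q[:,2],60); t=q[abs(q[:,2]-zt)<.003]; print(st[i],zt,cv2.minAreaRect(t[:,:2].astype(np.float32)*1000))
E
```

```text
[0.58202198 0.2956275  0.18119595] [-3.12879671e+00 -2.74125553e-01 -2.77490973e-03] [[0.985, 0.174, 0.002], [0.174, -0.985, 0.001], [0.002, -0.001, -1.0]] [0.432 0.235 1.68  0.    1.225 0.257]
[513   0  70  87 896] 0.12957392605640572 ((705.32958984375, 428.5113525390625), (3.1379566192626953, 69.45164489746094), 53.1119499206543)
[ 302    4   21  179 1923] 0.1462688923258358 ((563.6461181640625, 368.63555908203125), (11.27474308013916, 103.98014831542969), 8.475142478942871)
[ 198   20   56  149 3982] 0.14031841301929177 ((510.13006591796875, 359.6545104980469), (20.620756149291992, 88.47457885742188), 14.598197937011719)
[ 114   29   38  116 3821] 0.13604677725880174 ((448.65283203125, 354.4347229003906), (17.849266052246094, 68.82141876220703), 2.7800559997558594)
```

View pics/w5.png

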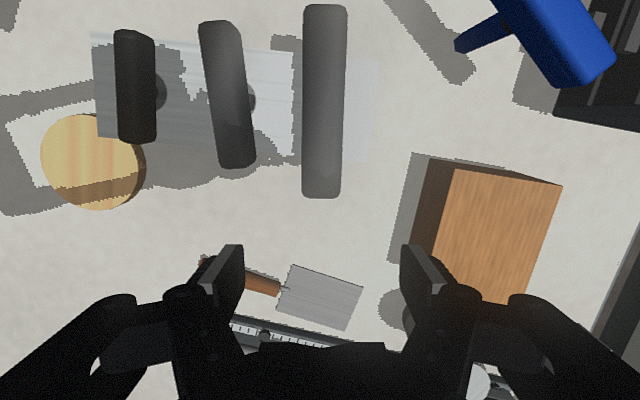

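The wrist view shows the large key's handle at u 302–347, v 4–198, the middle key at u≈228 and the small key at u≈135.

```bash
python3 - <<'E'
from rect import *
c=load('w5');P=cloud(c)
m=(P[...,2]>.143)&(P[...,2]<.150)&(P[...,1]>.28)
n,l,st,ce=cv2.connectedComponentsWithStats(m.astype(np.uint8))
i=1+np.argmax(st[1:,4]); q=P[l==i]; print(st[i],np.median(q[:,2]),cv2.minAreaRect(q[:,:2].astype(np.float32)*1000), 'inner',cv2.minAreaRect(q[(abs(q[:,1]-.361)<.04)][:,:2].astype(np.float32)*1000))
px=c['pixels'].astype(int)
m=(abs(P[...,2]-.112)<.003)&(P[...,1]>.28)&(px.min(-1)>0)&(P[...,0]<.7)
n,l,st,ce=cv2.connectedComponentsWithStats(m.astype(np.uint8))
q=P[(m)&(np.isin(l,[i for i in range(1,n) if st[i,4]>150]))]; print('rack',len(q),np.median(q[:,2]),cv2.minAreaRect(q[:,:2].astype(np.float32)*1000))
cv2.imwrite('pics/r5.png',rect(c,.525,.36,.112,.12))
E
```

```text
[ 301    4   46  195 7710] 0.14627331061420973 ((571.3201293945312, 364.4988098144531), (25.6174373626709, 114.88433074951172), 8.634145736694336) inner ((571.8406982421875, 361.07049560546875), (25.6174373626709, 84.36920928955078), 8.634145736694336)
rack 16043 0.11256891692908125 ((557.66943359375, 371.86639404296875), (305.3602294921875, 101.44438171386719), 14.329028129577637)
```

View pics/r5.png

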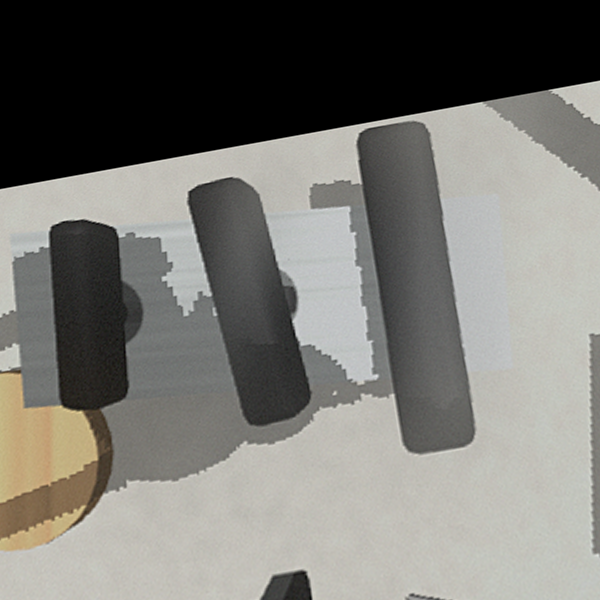

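Emit:
arm_command([
  {"xyz": [0.0015,-0.035,0],"delta_rot": [0,0,0],"gripper": 0.04},
  {"xyz": [0,-0.035,0],"delta_rot": [0,0,0],"gripper": 0.04},
  {"xyz": [0,0,0.03],"delta_rot": [0,0,0.024],"gripper": 0.04},
  {"xyz": [0,0,0],"delta_rot": [0,0,0],"gripper": 0.04},
  {"xyz": [0,0,0],"delta_rot": [0,0,0],"gripper": 0.04},
])

```text
time: 8.7
tool_pos: [0.5708, 0.3629, 0.1493]
tcp_rot: [3.132, 0.236, -0.003]
wrist_force: [0.5, 1.0, 1.1]
width: 0.469
```

```bash
python3 - <<'E'
from rect import *
s=bot.read_state(); print(s['tool_pos'],R.from_rotvec(s['tcp_rot']).as_matrix().round(3).tolist())
c=shot('wrist','w6');c=shot('scene','sc6')
cv2.imwrite('pics/s6.png',cv2.resize(c['pixels'][90:230,350:510,::-1],None,fx=4,fy=4))
E
```

```text
[0.57083439 0.36292466 0.14933096] [[0.989, 0.15, -0.002], [0.15, -0.989, -0.001], [-0.002, 0.001, -1.0]]
```

View pics/s6.png

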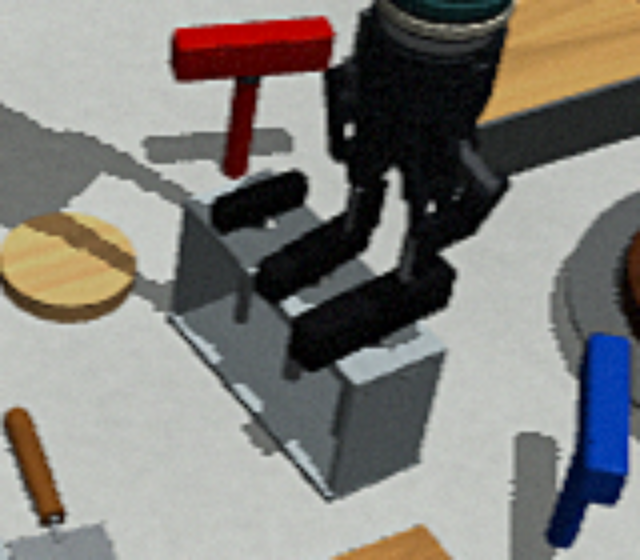

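View pics/w6.png

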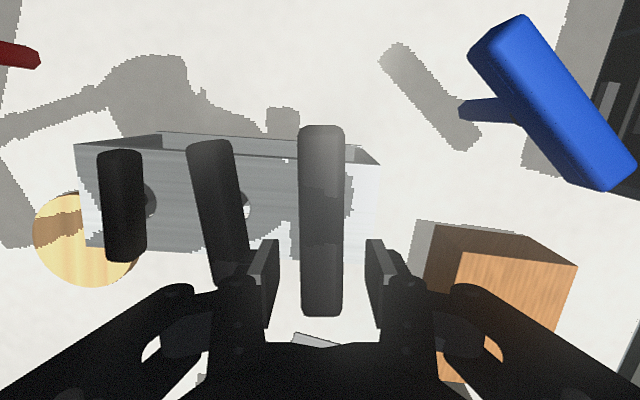

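Emit:
arm_command([
  {"xyz": [0.0005,-0.0015,0.025],"delta_rot": [0,0,0],"gripper": 0.04},
  {"xyz": [0,0,0.02],"delta_rot": [0,0,0],"gripper": 0.04},
  {"xyz": [0,0,0.016],"delta_rot": [0,0,0],"gripper": 0.04},
  {"xyz": [0,0,0],"delta_rot": [0,0,0],"gripper": 0.04},
  {"xyz": [0,0,0],"delta_rot": [0,0,0],"gripper": 0.04},
])

```text
time: 9.3
tool_pos: [0.5725, 0.3651, 0.0893]
tcp_rot: [-3.132, -0.237, -0.001]
wrist_force: [-0.1, 1.4, 0.1]
width: 0.467
```

Emit:
arm_command([
  {"xyz": [0,0,0],"delta_rot": [0,0,0],"gripper": 0.0},
  {"xyz": [0,0,0],"delta_rot": [0,0,0],"gripper": 0.0},
  {"xyz": [0,0,0],"delta_rot": [0,0,0],"gripper": 0.0},
  {"xyz": [0,0,0],"delta_rot": [0,0,0],"gripper": 0.0},
  {"xyz": [0,0,0],"delta_rot": [0,0,0],"gripper": 0.0},
], force=80)

```text
time: 9.8
tool_pos: [0.5733, 0.3659, 0.0908]
tcp_rot: [-3.131, -0.238, -0.005]
wrist_force: [-0.5, -0.8, 4.9]
width: 0.288
```

Emit:
arm_command([
  {"xyz": [0,0,-0.025],"delta_rot": [0,0,0],"gripper": 0.0},
  {"xyz": [0,0,-0.03],"delta_rot": [0,0,0],"gripper": 0.0},
  {"xyz": [0,0,-0.03],"delta_rot": [0,0,0],"gripper": 0.0},
  {"xyz": [0,0,-0.035],"delta_rot": [0,0,0],"gripper": 0.0},
  {"xyz": [0,0,0],"delta_rot": [0,0,0],"gripper": 0.0},
  {"xyz": [0,0,0],"delta_rot": [0,0,0],"gripper": 0.0},
])

```text
time: 10.4
tool_pos: [0.5723, 0.3655, 0.2092]
tcp_rot: [-3.132, -0.239, -0.002]
wrist_force: [-0.2, -0.4, -3.2]
width: 0.287
```

```bash
python3 - <<'E'
from rect import *
s=bot.read_state(); print(s['tool_pos'],R.from_rotvec(s['tcp_rot']).as_matrix().round(3).tolist(),s['wrist_force'],s['width'],s['q'].round(3))
c=shot('scene','sc7');d=shot('side','sd7')
cv2.imwrite('pics/s7.png',cv2.hconcat([cv2.resize(c['pixels'][50:230,350:510,::-1],(400,450)),cv2.resize(d['pixels'][50:230,160:320,::-1],(400,450))]))
E
```

```text
[0.57231168 0.36553018 0.20921863] [[0.988, 0.151, 0.001], [0.151, -0.988, 0.001], [0.001, -0.001, -1.0]] [-0.18733698 -0.35067113 -3.19953367] 0.2868886628343367 [0.532 0.267 1.588 0.    1.285 0.38 ]
```

View pics/s7.png

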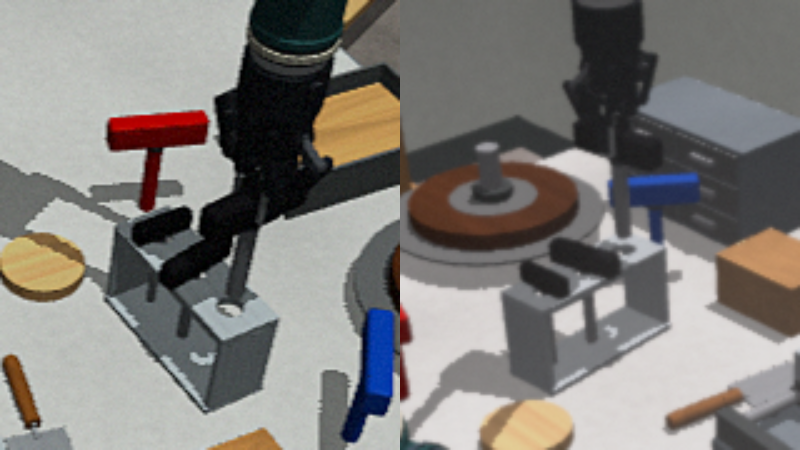

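Emit:
arm_command([
  {"xyz": [0,0.03,0],"delta_rot": [0,0,0],"gripper": 0.0},
  {"xyz": [0,0.043,0],"delta_rot": [0,0,0],"gripper": 0.0},
  {"xyz": [0,0.043,0],"delta_rot": [0,0,0],"gripper": 0.0},
  {"xyz": [0,0.043,0],"delta_rot": [0,0,0],"gripper": 0.0},
  {"xyz": [0,0.043,0],"delta_rot": [0,0,0],"gripper": 0.0},
  {"xyz": [0,0.043,0],"delta_rot": [0,0,0],"gripper": 0.0},
  {"xyz": [0.001,0.043,0],"delta_rot": [0,0,0],"gripper": 0.0},
  {"xyz": [0,0.03,0],"delta_rot": [0,0,0],"gripper": 0.0},
  {"xyz": [0,0.018,0],"delta_rot": [0,0,0],"gripper": 0.0},
  {"xyz": [0,0,0],"delta_rot": [0,0,-0.14],"gripper": 0.0},
  {"xyz": [0,0,0],"delta_rot": [0,0,-0.14],"gripper": 0.0},
  {"xyz": [0,0,0],"delta_rot": [0,0,-0.14],"gripper": 0.0},
])

```text
time: 11.7
tool_pos: [0.6228, 0.0337, 0.2067]
tcp_rot: [-3.01, -0.894, 0.005]
wrist_force: [-0.5, -0.3, -2.6]
width: 0.287
```

Emit:
arm_command([
  {"xyz": [0,0,0],"delta_rot": [0,0,-0.14],"gripper": 0.0},
  {"xyz": [0,0,0],"delta_rot": [0,0,-0.14],"gripper": 0.0},
  {"xyz": [0,0,0],"delta_rot": [0,0,-0.14],"gripper": 0.0},
  {"xyz": [0,0,0],"delta_rot": [0,0,-0.14],"gripper": 0.0},
  {"xyz": [0,0,0],"delta_rot": [0,0,-0.14],"gripper": 0.0},
  {"xyz": [0,0,0],"delta_rot": [0,0,-0.14],"gripper": 0.0},
  {"xyz": [0,0,0],"delta_rot": [0,0,-0.14],"gripper": 0.0},
  {"xyz": [0,0,0],"delta_rot": [0,0,-0.14],"gripper": 0.0},
  {"xyz": [0,0,0],"delta_rot": [0,0,0],"gripper": 0.0},
  {"xyz": [0,0,0],"delta_rot": [0,0,0],"gripper": 0.0},
])

```text
time: 12.7
tool_pos: [0.6232, 0.0339, 0.2075]
tcp_rot: [-2.085, -2.348, 0.002]
wrist_force: [-0.4, 0.2, -2.5]
width: 0.289
```

```bash
cat > st.py <<'E'
from h import *
s=bot.read_state(); M=R.from_rotvec(s['tcp_rot']).as_matrix()
print(s['time'],s['tool_pos'].round(4),'yaw',np.rad2deg(np.arctan2(M[1,0],M[0,0])).round(2),'zax',M[:,2].round(4),'F',s['wrist_force'].round(1),'T',s['torque'].round(2),'w',round(s['width']*85.4,1),'q',s['q'].round(3))
E
python3 st.py
python3 - <<'E'
from h import *
c=shot('scene','sc8');d=shot('side','sd8')
cv2.imwrite('pics/s8.png',cv2.hconcat([cv2.resize(c['pixels'][160:310,270:405,::-1],(400,444)),cv2.resize(d['pixels'][100:250,270:405,::-1],(400,444))]))
E
```

```text
12.7 [0.6232 0.0339 0.2075] yaw 96.79 zax [-2.2e-03  3.0e-04 -1.0e+00] F [-0.4  0.2 -2.5] T [-0.   -0.02 -0.05] w 24.7 q [ 0.014  0.167  1.711  0.     1.265 -1.675]
```

View pics/s8.png

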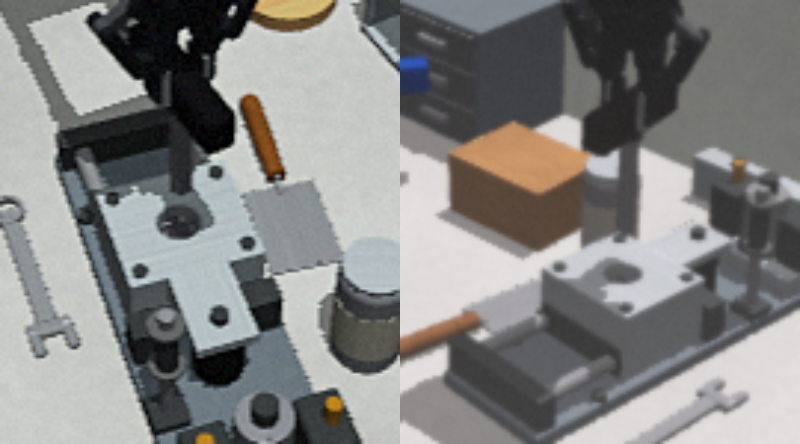

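```bash
cat > shank.py <<'E'
from h import *
import sys
# centre of shank by silhouette per row: median ray line across two views at given heights
def centres(c,x0,y0,zlo,zhi):
    P=cloud(c); m=(np.hypot(P[...,0]-x0,P[...,1]-y0)<.016)&(P[...,2]>zlo)&(P[...,2]<zhi)
    vs,us=np.nonzero(m); out=[]
    for v in np.unique(vs):
        u=us[vs==v]
        if 4<=len(u): out.append((u.min()/2+u.max()/2,v,len(u)))
    return np.array(out),P[m]
def axis_fit(names,x0,y0,zlo,zhi):
    # vertical planes through the camera rays: solve x,y of vertical axis at mid height from both views
    A=[];b=[]
    for n in names:
        c=load(n);o,q=centres(c,x0,y0,zlo,zhi)
        zm=(zlo+zhi)/2
        print(n,len(o),'width px',np.median(o[:,2]) if len(o) else None)
        for u,v,_ in o:
            c0,d=ray(c,u,v); nrm=np.array([-d[1],d[0]]); nrm/=np.linalg.norm(nrm)
            A.append(nrm/len(o));b.append(nrm@c0[:2]/len(o))
    s=np.linalg.lstsq(np.array(A),np.array(b),rcond=None)[0]
    return s
if __name__=='__main__':
    a,b,x,y,z0,z1=sys.argv[1],sys.argv[2],*map(float,sys.argv[3:7])
    zm=(z0+z1)/2
    print('lower',axis_fit([a,b],x,y,z0,zm).round(4),'upper',axis_fit([a,b],x,y,zm,z1).round(4),'all',axis_fit([a,b],x,y,z0,z1).round(4))
E
python3 shank.py sc8 sd8 .6232 .0339 .135 .215
```

```text
sc8 11 width px 7.0
sd8 13 width px 7.0
sc8 12 width px 7.0
sd8 14 width px 6.5
sc8 23 width px 7.0
sd8 27 width px 7.0
lower [0.6262 0.0337] upper [0.6263 0.0335] all [0.6263 0.0337]
```

```bash
python3 - <<'E'
from h import *
print(onz(load('sc8'),331.1,234.6,.086),onz(load('sd8'),345.3,192.2,.086))
out=[]
for n in ['sc8','sd8']:
    c=load(n);P=cloud(c)
    # rim: carriage-top plane pixels missing near the hole
    K=c['intrinsics'];T=c['camera_from_world']
    p=T@np.array([.6245,.0338,.086,1]);u=K[0,2]-K[0,0]*p[0]/p[2];v=K[1,2]+K[1,1]*p[1]/p[2]
    u0,v0=int(round(u)),int(round(v)); w=16
    m=(P[...,2]<.0835)&(P[...,2]>.03)
    l=cv2.connectedComponentsWithStats(m.astype(np.uint8)[v0-w:v0+w,u0-w:u0+w])
    k=1+np.argmax([ (l[2][i,4] if abs(l[3][i]-w).max()<6 else 0) for i in range(1,l[0])])
    st=l[2][k]; print(n,(u,v),st,l[3][k]+[u0-w,v0-w])
    cnt=cv2.findContours((l[1]==k).astype(np.uint8),cv2.RETR_EXTERNAL,cv2.CHAIN_APPROX_NONE)[0][0]
    e=cv2.fitEllipse(cnt); print(e, onz(c,e[0][0]+u0-w,e[0][1]+v0-w,.086).round(4))
    im=cv2.resize(c['pixels'][v0-25:v0+25,u0-25:u0+25,::-1],(400,400),interpolation=cv2.INTER_CUBIC); out.append(im)
cv2.imwrite('pics/rim.png',cv2.hconcat(out))
E
```

```text
[0.6235538 0.0374569 0.086    ] [0.62480815 0.03145954 0.086     ]
sc8 (np.float64(329.83222595464605), np.float64(235.3757269443794)) [  9  10  14  12 122] [329.5        235.09016393]
((15.514851570129395, 16.06146812438965), (10.241829872131348, 13.300969123840332), 85.39508056640625) [0.6233 0.0335 0.086 ]
sd8 (np.float64(344.5667612590716), np.float64(191.91555663380169)) [10 14 13  6 58] [344.87931034 192.55172414]
((15.890281677246094, 16.52335548400879), (5.0793657302856445, 11.76619815826416), 93.23851013183594) [0.6228 0.0312 0.086 ]
```

View pics/rim.png

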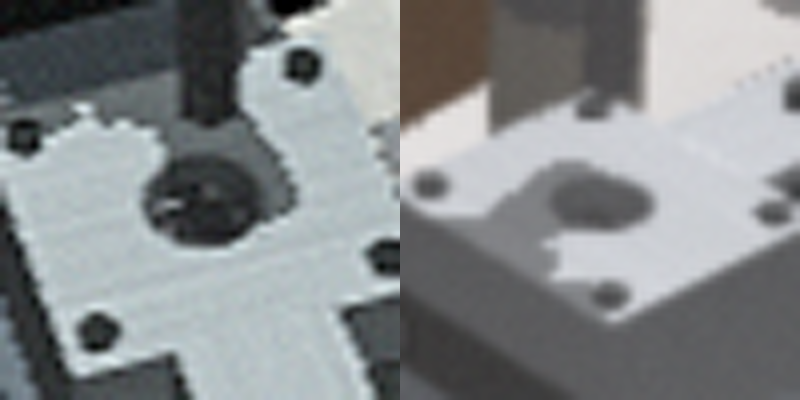

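Emit:
arm_command([
  {"xyz": [0,-0.001,0.02],"delta_rot": [0,0,-0.014],"gripper": 0.0},
  {"xyz": [0,0,0.02],"delta_rot": [0,0,0],"gripper": 0.0},
  {"xyz": [0,0,0.008],"delta_rot": [0,0,0],"gripper": 0.0},
  {"xyz": [0,0,0],"delta_rot": [0,0,0],"gripper": 0.0},
  {"xyz": [0,0,0],"delta_rot": [0,0,0],"gripper": 0.0},
])

```text
time: 13.3
tool_pos: [0.6233, 0.0332, 0.1613]
tcp_rot: [2.067, 2.366, 0.001]
wrist_force: [-0.2, -0.0, -2.0]
width: 0.288
```

```bash
python3 st.py; python3 -c "
from h import *
shot('scene','sc9');shot('side','sd9')"; python3 shank.py sc9 sd9 .6242 .0339 .092 .165
```

```text
13.3 [0.6233 0.0332 0.1613] yaw 97.72 zax [ 5.e-04  0.e+00 -1.e+00] F [-0.2 -0.  -2. ] T [-0.04 -0.05 -0.08] w 24.6 q [ 0.013  0.197  1.763  0.     1.181 -1.692]
sc9 10 width px 7.0
sd9 12 width px 6.0
sc9 10 width px 7.0
sd9 12 width px 7.0
sc9 20 width px 7.0
sd9 24 width px 6.0
lower [0.6268 0.0334] upper [0.6263 0.0331] all [0.6265 0.0333]
```

Emit:
arm_command([
  {"xyz": [0.0005,-0.0015,0.004],"delta_rot": [0,0,0],"gripper": 0.0},
  {"xyz": [0,0,0.004],"delta_rot": [0,0,0],"gripper": 0.0},
  {"xyz": [0,0,0.003],"delta_rot": [0,0,0],"gripper": 0.0},
  {"xyz": [0,0,0],"delta_rot": [0,0,0],"gripper": 0.0},
])

```text
time: 13.8
tool_pos: [0.6209, 0.0334, 0.149]
tcp_rot: [-2.066, -2.366, 0.001]
wrist_force: [0.2, -0.5, -2.3]
width: 0.286
```

```bash
python3 st.py
```

```text
13.8 [0.6209 0.0334 0.149 ] yaw 97.75 zax [-1.e-03 -2.e-04 -1.e+00] F [ 0.2 -0.5 -2.3] T [-0.07 -0.02 -0.11] w 24.4 q [ 0.014  0.203  1.779 -0.     1.16  -1.692]
```

Emit:
arm_command([
  {"xyz": [0,0,0.003],"delta_rot": [0,0,0],"gripper": 0.0},
  {"xyz": [0,0,0.003],"delta_rot": [0,0,0],"gripper": 0.0},
  {"xyz": [0,0,0],"delta_rot": [0,0,0],"gripper": 0.0},
])

```text
time: 14.1
tool_pos: [0.6211, 0.0334, 0.1431]
tcp_rot: [-2.066, -2.366, 0.001]
wrist_force: [0.2, -1.1, -2.5]
width: 0.287
```

```bash
python3 st.py
```

```text
14.1 [0.6211 0.0334 0.1431] yaw 97.75 zax [-7.e-04 -2.e-04 -1.e+00] F [ 0.2 -1.1 -2.5] T [-0.13 -0.06  0.04] w 24.5 q [ 0.014  0.208  1.785 -0.     1.149 -1.692]
```

Emit:
arm_command([
  {"xyz": [0,0,0.004],"delta_rot": [0,0,0],"gripper": 0.0},
  {"xyz": [0,0,0.003],"delta_rot": [0,0,0],"gripper": 0.0},
  {"xyz": [0,0,0.002],"delta_rot": [0,0,0],"gripper": 0.0},
  {"xyz": [0,0,0],"delta_rot": [0,0,0],"gripper": 0.0},
])

```text
time: 14.5
tool_pos: [0.6212, 0.0334, 0.1342]
tcp_rot: [-2.066, -2.366, 0.001]
wrist_force: [0.7, -1.3, -2.4]
width: 0.29
```

```bash
python3 st.py
```

```text
14.5 [0.6212 0.0334 0.1342] yaw 97.75 zax [-4.e-04 -1.e-04 -1.e+00] F [ 0.7 -1.3 -2.4] T [-0.26 -0.03  0.05] w 24.8 q [ 0.014  0.216  1.793 -0.     1.133 -1.692]
```

Emit:
arm_command([
  {"xyz": [0.0002,0,0.001],"delta_rot": [0,0,0.08],"gripper": 0.0},
  {"xyz": [0.0004,0,0],"delta_rot": [0,0,0.12],"gripper": 0.0},
  {"xyz": [0.0004,0,0],"delta_rot": [0,0,0.12],"gripper": 0.0},
  {"xyz": [0.0004,0,0],"delta_rot": [0,0,0.12],"gripper": 0.0},
])

```text
time: 14.9
tool_pos: [0.6214, 0.0339, 0.1337]
tcp_rot: [2.536, 1.852, -0.002]
wrist_force: [0.2, -3.4, -3.1]
width: 0.288
```

```bash
python3 st.py
```

```text
14.9 [0.6214 0.0339 0.1337] yaw 72.3 zax [-2.0e-04 -1.9e-03 -1.0e+00] F [ 0.2 -3.4 -3.1] T [-0.88  0.04  0.28] w 24.6 q [ 0.016  0.217  1.793 -0.002  1.132 -1.245]
```

Emit:
arm_command([
  {"xyz": [0.0004,0,0],"delta_rot": [0,0,0.13],"gripper": 0.0},
  {"xyz": [0.0004,0,0],"delta_rot": [0,0,0.13],"gripper": 0.0},
  {"xyz": [0.0004,0,0],"delta_rot": [0,0,0.13],"gripper": 0.0},
  {"xyz": [0.0004,0,0],"delta_rot": [0,0,0.13],"gripper": 0.0},
  {"xyz": [0.0004,0,0],"delta_rot": [0,0,0.13],"gripper": 0.0},
  {"xyz": [0.0004,0,0],"delta_rot": [0,0,0.13],"gripper": 0.0},
  {"xyz": [0.0004,0,0],"delta_rot": [0,0,0.13],"gripper": 0.0},
])

```text
time: 15.6
tool_pos: [0.6227, 0.0354, 0.1337]
tcp_rot: [3.091, 0.549, -0.003]
wrist_force: [-1.0, -4.7, -1.5]
width: 0.29
```

```bash
python3 st.py;python3 - <<'E'
from h import *
c=shot('scene','sc10');d=shot('side','sd10')
cv2.imwrite('pics/s10.png',cv2.hconcat([cv2.resize(c['pixels'][160:310,270:405,::-1],(400,444)),cv2.resize(d['pixels'][100:250,270:405,::-1],(400,444))]))
E
```

```text
15.6 [0.6227 0.0354 0.1337] yaw 20.15 zax [-0.0012 -0.0029 -1.    ] F [-1.  -4.7 -1.5] T [-1.11  0.31  0.2 ] w 24.7 q [ 0.019  0.22   1.789 -0.003  1.134 -0.332]
```

View pics/s10.png

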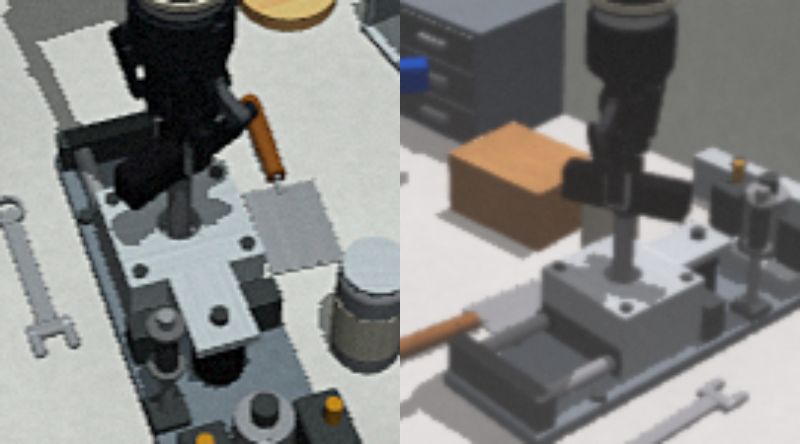

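Emit:
arm_command([
  {"xyz": [0.0003,0.0008,0],"delta_rot": [0,0,0.13],"gripper": 0.0},
  {"xyz": [0.0003,0,0],"delta_rot": [0,0,0.13],"gripper": 0.0},
  {"xyz": [0.0003,0,0],"delta_rot": [0,0,0.13],"gripper": 0.0},
  {"xyz": [0.0003,0,0],"delta_rot": [0,0,0.13],"gripper": 0.0},
  {"xyz": [0.0003,0,0],"delta_rot": [0,0,0.13],"gripper": 0.0},
  {"xyz": [0.0003,0,0],"delta_rot": [0,0,0.13],"gripper": 0.0},
  {"xyz": [0.0003,0,0],"delta_rot": [0,0,0.13],"gripper": 0.0},
  {"xyz": [0.0003,0,0],"delta_rot": [0,0,0.13],"gripper": 0.0},
])

```text
time: 16.5
tool_pos: [0.6249, 0.035, 0.1337]
tcp_rot: [2.957, -1.055, -0.002]
wrist_force: [-2.4, -5.1, -0.7]
width: 0.286
```

```bash
python3 st.py
```

```text
16.5 [0.6249 0.035  0.1337] yaw -39.26 zax [-0.0018 -0.0019 -1.    ] F [-2.4 -5.1 -0.7] T [-1.14  0.55  0.19] w 24.4 q [ 0.017  0.224  1.784 -0.002  1.135  0.703]
```

Emit:
arm_command([
  {"xyz": [0.0003,0.001,0],"delta_rot": [0,0,0.13],"gripper": 0.0},
  {"xyz": [0.0003,0,0],"delta_rot": [0,0,0.13],"gripper": 0.0},
  {"xyz": [0.0003,0,0],"delta_rot": [0,0,0.13],"gripper": 0.0},
  {"xyz": [0.0003,0,0],"delta_rot": [0,0,0.13],"gripper": 0.0},
  {"xyz": [0.0003,0,0],"delta_rot": [0,0,0.13],"gripper": 0.0},
  {"xyz": [0.0003,0,0],"delta_rot": [0,0,0.13],"gripper": 0.0},
  {"xyz": [0.0003,0,0],"delta_rot": [0,0,0.1],"gripper": 0.0},
])

```text
time: 17.2
tool_pos: [0.6253, 0.033, 0.1337]
tcp_rot: [2.227, -2.214, -0.001]
wrist_force: [-2.9, -4.1, -0.7]
width: 0.289
```

```bash
python3 st.py
```

```text
17.2 [0.6253 0.033  0.1337] yaw -89.65 zax [-1.6e-03 -8.0e-04 -1.0e+00] F [-2.9 -4.1 -0.7] T [-0.75  0.43  0.19] w 24.7 q [ 1.300e-02  2.250e-01  1.784e+00 -1.000e-03  1.135e+00  1.579e+00]
```

Emit:
arm_command([
  {"xyz": [0.0003,0.0005,0],"delta_rot": [0,0,0.1],"gripper": 0.0},
  {"xyz": [0.0003,0,0],"delta_rot": [0,0,0.1],"gripper": 0.0},
  {"xyz": [0.0002,0,0],"delta_rot": [0,0,0.08],"gripper": 0.0},
])

```text
time: 17.5
tool_pos: [0.625, 0.0324, 0.1337]
tcp_rot: [1.898, -2.502, -0.0]
wrist_force: [-1.7, -1.7, -1.7]
width: 0.292
```

```bash
python3 st.py
```

```text
17.5 [0.625  0.0324 0.1337] yaw -105.64 zax [-9.e-04 -4.e-04 -1.e+00] F [-1.7 -1.7 -1.7] T [-0.63  0.32  0.2 ] w 24.9 q [ 0.012  0.223  1.785 -0.     1.134  1.856]
```

Emit:
arm_command([
  {"xyz": [0.0003,0,0],"delta_rot": [0,0,0.08],"gripper": 0.0},
  {"xyz": [0.0003,0,0],"delta_rot": [0,0,0.08],"gripper": 0.0},
])

```text
time: 17.7
tool_pos: [0.6249, 0.0321, 0.1337]
tcp_rot: [1.692, -2.646, -0.001]
wrist_force: [-0.5, -2.1, -1.9]
width: 0.29
```

```bash
python3 st.py
```

```text
17.7 [0.6249 0.0321 0.1337] yaw -114.79 zax [-9.e-04 -0.e+00 -1.e+00] F [-0.5 -2.1 -1.9] T [-0.41  0.33  0.28] w 24.8 q [ 0.012  0.223  1.785 -0.     1.134  2.015]
```

Emit:
arm_command([
  {"xyz": [0.0002,0,0],"delta_rot": [0,0,0.07],"gripper": 0.0},
  {"xyz": [0.0002,0,0],"delta_rot": [0,0,0.07],"gripper": 0.0},
])

```text
time: 17.9
tool_pos: [0.6247, 0.0318, 0.1337]
tcp_rot: [1.504, -2.758, -0.001]
wrist_force: [-0.9, -1.9, -1.9]
width: 0.289
```

```bash
python3 st.py
```

```text
17.9 [0.6247 0.0318 0.1337] yaw -122.79 zax [-8.e-04  2.e-04 -1.e+00] F [-0.9 -1.9 -1.9] T [-0.36  0.3   0.17] w 24.7 q [0.011 0.223 1.786 0.    1.134 2.154]
```

Emit:
arm_command([
  {"xyz": [0.0002,0,0],"delta_rot": [0,0,0.07],"gripper": 0.0},
  {"xyz": [0.0002,0,0],"delta_rot": [0,0,0.07],"gripper": 0.0},
])

```text
time: 18.1
tool_pos: [0.6245, 0.0316, 0.1337]
tcp_rot: [1.307, -2.856, -0.001]
wrist_force: [-1.1, -2.0, -2.6]
width: 0.287
```

```bash
python3 st.py
```

```text
18.1 [0.6245 0.0316 0.1337] yaw -130.81 zax [-7.e-04  4.e-04 -1.e+00] F [-1.1 -2.  -2.6] T [-0.32  0.31  0.25] w 24.5 q [0.011 0.222 1.786 0.    1.134 2.293]
```

Emit:
arm_command([
  {"xyz": [0.0002,0,0],"delta_rot": [0,0,0.07],"gripper": 0.0},
  {"xyz": [0.0002,0,0],"delta_rot": [0,0,0.07],"gripper": 0.0},
])

```text
time: 18.3
tool_pos: [0.6243, 0.0314, 0.1337]
tcp_rot: [1.104, -2.941, -0.001]
wrist_force: [-0.9, -1.0, -2.1]
width: 0.29
```

```bash
python3 st.py
```

```text
18.3 [0.6243 0.0314 0.1337] yaw -138.83 zax [-6.e-04  5.e-04 -1.e+00] F [-0.9 -1.  -2.1] T [-0.25  0.21  0.21] w 24.8 q [1.000e-02 2.220e-01 1.787e+00 1.000e-03 1.134e+00 2.433e+00]
```

Emit:
arm_command([
  {"xyz": [0.0002,0,0],"delta_rot": [0,0,0.06],"gripper": 0.0},
  {"xyz": [0,0,0],"delta_rot": [0,0,0],"gripper": 0.0},
])

```text
time: 18.5
tool_pos: [0.6242, 0.0313, 0.1337]
tcp_rot: [1.018, -2.972, -0.001]
wrist_force: [-1.6, -0.7, -1.9]
width: 0.292
```

```bash
python3 st.py
```

```text
18.5 [0.6242 0.0313 0.1337] yaw -142.17 zax [-5.e-04  6.e-04 -1.e+00] F [-1.6 -0.7 -1.9] T [-0.19  0.21  0.1 ] w 25.0 q [1.000e-02 2.220e-01 1.787e+00 1.000e-03 1.133e+00 2.491e+00]
```

Emit:
arm_command([
  {"xyz": [0,0,0],"delta_rot": [0,0,0],"gripper": 0.045},
  {"xyz": [0,0,0],"delta_rot": [0,0,0],"gripper": 0.045},
  {"xyz": [0,0,0],"delta_rot": [0,0,0],"gripper": 0.045},
  {"xyz": [0,0,-0.02],"delta_rot": [0,0,0],"gripper": 0.045},
  {"xyz": [0,0,-0.025],"delta_rot": [0,0,0],"gripper": 0.045},
  {"xyz": [0,0,-0.01],"delta_rot": [0,0,0],"gripper": 0.045},
  {"xyz": [0,0,0],"delta_rot": [0,0,-0.14],"gripper": 0.045},
  {"xyz": [0,0,0],"delta_rot": [0,0,-0.14],"gripper": 0.045},
  {"xyz": [0,0,0],"delta_rot": [0,0,-0.14],"gripper": 0.045},
  {"xyz": [0,0,0],"delta_rot": [0,0,-0.14],"gripper": 0.045},
])

```text
time: 19.5
tool_pos: [0.6246, 0.0311, 0.1887]
tcp_rot: [-1.804, 2.571, -0.0]
wrist_force: [-0.1, 0.4, 0.1]
width: 0.53
```

Emit:
arm_command([
  {"xyz": [0,0,0],"delta_rot": [0,0,-0.14],"gripper": 0.045},
  {"xyz": [0,0,0],"delta_rot": [0,0,-0.14],"gripper": 0.045},
  {"xyz": [0,0,0],"delta_rot": [0,0,-0.14],"gripper": 0.045},
  {"xyz": [0,0,0],"delta_rot": [0,0,-0.14],"gripper": 0.045},
  {"xyz": [0,0,0],"delta_rot": [0,0,-0.14],"gripper": 0.045},
  {"xyz": [0,0,0],"delta_rot": [0,0,-0.14],"gripper": 0.045},
  {"xyz": [0,0,0],"delta_rot": [0,0,-0.14],"gripper": 0.045},
  {"xyz": [0,0,0],"delta_rot": [0,0,-0.14],"gripper": 0.045},
  {"xyz": [0,0,0],"delta_rot": [0,0,-0.14],"gripper": 0.045},
  {"xyz": [0,0,0],"delta_rot": [0,0,-0.14],"gripper": 0.045},
  {"xyz": [0,0,0],"delta_rot": [0,0,-0.14],"gripper": 0.045},
  {"xyz": [0,0,0],"delta_rot": [0,0,-0.14],"gripper": 0.045},
])

```text
time: 20.7
tool_pos: [0.6246, 0.0311, 0.1886]
tcp_rot: [-3.119, 0.373, -0.0]
wrist_force: [-0.6, -0.1, -0.6]
width: 0.529
```

Emit:
arm_command([
  {"xyz": [0,0,0],"delta_rot": [0,0,-0.14],"gripper": 0.045},
  {"xyz": [0,0,0],"delta_rot": [0,0,-0.14],"gripper": 0.045},
  {"xyz": [0,0,0],"delta_rot": [0,0,-0.14],"gripper": 0.045},
  {"xyz": [0,0,0],"delta_rot": [0,0,-0.14],"gripper": 0.045},
  {"xyz": [0,0,0],"delta_rot": [0,0,-0.14],"gripper": 0.045},
  {"xyz": [0,0,0],"delta_rot": [0,0,-0.14],"gripper": 0.045},
  {"xyz": [0,0,0],"delta_rot": [0,0,-0.06],"gripper": 0.045},
  {"xyz": [0,0,0],"delta_rot": [0,0,0],"gripper": 0.045},
])

```text
time: 21.5
tool_pos: [0.6245, 0.0311, 0.1887]
tcp_rot: [-2.974, -1.013, -0.0]
wrist_force: [-0.4, 0.2, -0.8]
width: 0.527
```

```bash
python3 st.py;python3 - <<'E'
from h import *
c=shot('scene','sc11');d=shot('side','sd11')
cv2.imwrite('pics/s11.png',cv2.hconcat([cv2.resize(c['pixels'][160:310,270:405,::-1],(400,444)),cv2.resize(d['pixels'][100:250,270:405,::-1],(400,444))]))
c=shot('wrist','w11');P=cloud(c)
m=(P[...,2]>.180)&(P[...,2]<.195)&(np.hypot(P[...,0]-.624,P[...,1]-.034)<.08)
n,l,st,ce=cv2.connectedComponentsWithStats(m.astype(np.uint8))
i=1+np.argmax(st[1:,4]); q=P[l==i]; print(st[i],np.median(q[:,2]),cv2.minAreaRect(q[:,:2].astype(np.float32)*1000))
E
```

```text
21.5 [0.6245 0.0311 0.1887] yaw 37.61 zax [ 2.e-04  2.e-04 -1.e+00] F [-0.4  0.2 -0.8] T [-0.02  0.01  0.01] w 45.0 q [ 0.01   0.18   1.732  0.     1.23  -0.647]
[ 295  124   50  195 8810] 0.18911276831343335 ((623.9844360351562, 33.52787399291992), (26.685001373291016, 115.30503845214844), 38.27568054199219)
```

View pics/s11.png

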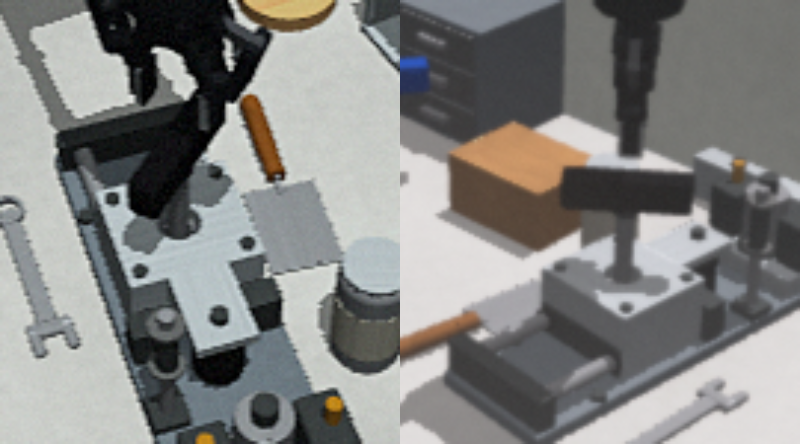

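View pics/w11.png

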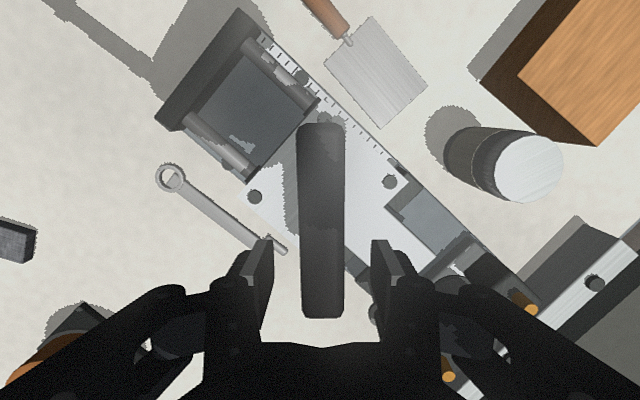

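Emit:
arm_command([
  {"xyz": [0.002,-0.002,0.02],"delta_rot": [0,0,-0.01],"gripper": 0.045},
  {"xyz": [0,0,0.02],"delta_rot": [0,0,0],"gripper": 0.045},
  {"xyz": [0,0,0.014],"delta_rot": [0,0,0],"gripper": 0.045},
  {"xyz": [0,0,0],"delta_rot": [0,0,0],"gripper": 0.045},
  {"xyz": [0,0,0],"delta_rot": [0,0,0],"gripper": 0.0},
  {"xyz": [0,0,0],"delta_rot": [0,0,0],"gripper": 0.0},
  {"xyz": [0,0,0],"delta_rot": [0,0,0],"gripper": 0.0},
  {"xyz": [0,0,0],"delta_rot": [0,0,0],"gripper": 0.0},
])

```text
time: 22.45
tool_pos: [0.6248, 0.0334, 0.1356]
tcp_rot: [2.968, 1.027, -0.0]
wrist_force: [-2.2, -1.4, 2.8]
width: 0.287
```

```bash
python3 st.py
```

```text
22.45 [0.6248 0.0334 0.1356] yaw 38.16 zax [ 1.e-04 -6.e-04 -1.e+00] F [-2.2 -1.4  2.8] T [-0.49  0.71  0.09] w 24.5 q [ 1.400e-02  2.210e-01  1.784e+00 -1.000e-03  1.136e+00 -6.520e-01]
```

Emit:
arm_command([
  {"xyz": [0,0,0],"delta_rot": [0,0,0.06],"gripper": 0.0},
  {"xyz": [0,0,0],"delta_rot": [0,0,0.06],"gripper": 0.0},
])

```text
time: 22.65
tool_pos: [0.6248, 0.0333, 0.1356]
tcp_rot: [3.025, 0.844, -0.0]
wrist_force: [-3.3, -2.1, 1.9]
width: 0.289
```

```bash
python3 st.py
```

```text
22.65 [0.6248 0.0333 0.1356] yaw 31.17 zax [ 2.e-04 -9.e-04 -1.e+00] F [-3.3 -2.1  1.9] T [-0.47  0.7   0.17] w 24.7 q [ 1.400e-02  2.210e-01  1.784e+00 -1.000e-03  1.136e+00 -5.300e-01]
```

Emit:
arm_command([
  {"xyz": [0,0,0],"delta_rot": [0,0,0.05],"gripper": 0.0},
  {"xyz": [0,0,0],"delta_rot": [0,0,0.05],"gripper": 0.0},
])

```text
time: 22.85
tool_pos: [0.6248, 0.0332, 0.1356]
tcp_rot: [3.063, 0.693, -0.0]
wrist_force: [-2.1, -1.6, 1.8]
width: 0.288
```

```bash
python3 st.py
```

```text
22.85 [0.6248 0.0332 0.1356] yaw 25.49 zax [ 2.e-04 -1.e-03 -1.e+00] F [-2.1 -1.6  1.8] T [-0.52  0.69  0.42] w 24.6 q [ 1.400e-02  2.210e-01  1.784e+00 -1.000e-03  1.136e+00 -4.300e-01]
```

Emit:
arm_command([
  {"xyz": [0,0,0],"delta_rot": [0,0,0.04],"gripper": 0.0},
  {"xyz": [0,0,0],"delta_rot": [0,0,0],"gripper": 0.0},
])

```text
time: 23.05
tool_pos: [0.6248, 0.0333, 0.1355]
tcp_rot: [3.076, 0.634, -0.0]
wrist_force: [-3.0, -2.6, 3.0]
width: 0.292
```

```bash
python3 st.py
```

```text
23.05 [0.6248 0.0333 0.1355] yaw 23.28 zax [ 2.e-04 -1.e-03 -1.e+00] F [-3.  -2.6  3. ] T [-0.67  0.77  0.15] w 24.9 q [ 1.400e-02  2.210e-01  1.784e+00 -1.000e-03  1.136e+00 -3.920e-01]
```

Emit:
arm_command([
  {"xyz": [0,0,0],"delta_rot": [0,0,0.04],"gripper": 0.0},
  {"xyz": [0,0,0],"delta_rot": [0,0,0],"gripper": 0.0},
])

```text
time: 23.25
tool_pos: [0.6248, 0.0333, 0.1355]
tcp_rot: [3.088, 0.573, 0.0]
wrist_force: [-3.9, -3.2, 4.0]
width: 0.285
```

```bash
python3 st.py
```

```text
23.25 [0.6248 0.0333 0.1355] yaw 21.03 zax [ 2.e-04 -8.e-04 -1.e+00] F [-3.9 -3.2  4. ] T [-0.74  0.94  0.16] w 24.4 q [ 1.400e-02  2.210e-01  1.785e+00 -1.000e-03  1.136e+00 -3.530e-01]
```

Emit:
arm_command([
  {"xyz": [0,0,0],"delta_rot": [0,0,0.05],"gripper": 0.0},
  {"xyz": [0,0,0],"delta_rot": [0,0,0.05],"gripper": 0.0},
])

```text
time: 23.45
tool_pos: [0.6248, 0.0333, 0.1354]
tcp_rot: [3.113, 0.417, 0.0]
wrist_force: [-2.7, -2.9, 3.1]
width: 0.285
```

```bash
python3 st.py; cat > hy.py <<'E'
from h import *
import sys
c=shot('wrist',sys.argv[1]);P=cloud(c)
m=(P[...,2]>.183)&(P[...,2]<.194)&(np.hypot(P[...,0]-.624,P[...,1]-.034)<.08)
n,l,st,ce=cv2.connectedComponentsWithStats(m.astype(np.uint8))
i=1+np.argmax(st[1:,4]); q=P[l==i]; print(st[i],np.median(q[:,2]),cv2.minAreaRect(q[:,:2].astype(np.float32)*1000))
E
python3 hy.py w12
```

```text
23.45 [0.6248 0.0333 0.1354] yaw 15.25 zax [ 2.e-04 -9.e-04 -1.e+00] F [-2.7 -2.9  3.1] T [-0.77  0.94  0.35] w 24.3 q [ 1.400e-02  2.210e-01  1.785e+00 -1.000e-03  1.136e+00 -2.520e-01]
[  254   134   136   214 14285] 0.18883699817353986 ((624.1426391601562, 46.32494354248047), (91.86556243896484, 49.943748474121094), 89.97319030761719)
```

View pics/w12.png

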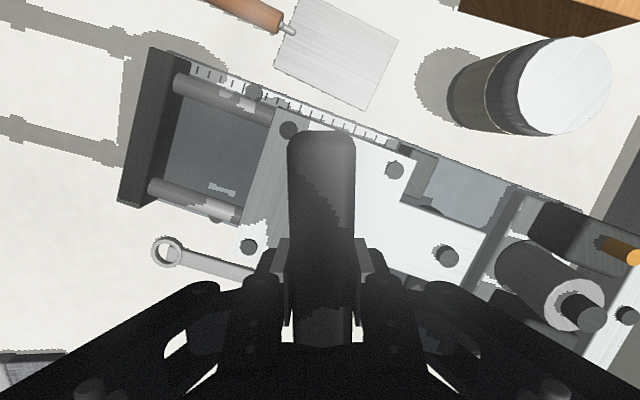

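Emit:
arm_command([
  {"xyz": [0,0,0],"delta_rot": [0,0,0.06],"gripper": 0.0},
  {"xyz": [0,0,0],"delta_rot": [0,0,0.06],"gripper": 0.0},
])

```text
time: 23.7
tool_pos: [0.6248, 0.0333, 0.1353]
tcp_rot: [3.132, 0.229, 0.0]
wrist_force: [-4.2, -3.1, 3.7]
width: 0.287
```

```bash
python3 st.py
```

```text
23.7 [0.6248 0.0333 0.1353] yaw 8.36 zax [ 1.e-04 -8.e-04 -1.e+00] F [-4.2 -3.1  3.7] T [-0.86  0.9   0.15] w 24.5 q [ 1.400e-02  2.210e-01  1.785e+00 -1.000e-03  1.136e+00 -1.320e-01]
```

Emit:
arm_command([
  {"xyz": [0,0,0],"delta_rot": [0,0,0.06],"gripper": 0.0},
  {"xyz": [0,0,0],"delta_rot": [0,0,0.06],"gripper": 0.0},
])

```text
time: 23.9
tool_pos: [0.6248, 0.0332, 0.1351]
tcp_rot: [3.141, 0.04, 0.0]
wrist_force: [-3.3, -3.0, 1.3]
width: 0.291
```

```bash
python3 st.py; python3 -c "
from h import *
shot('wrist','w13')
c=shot('scene','sc13');d=shot('side','sd13')
cv2.imwrite('pics/s13.png',cv2.hconcat([cv2.resize(c['pixels'][160:310,270:405,::-1],(400,444)),cv2.resize(d['pixels'][100:250,270:405,::-1],(400,444))]))"
```

```text
23.9 [0.6248 0.0332 0.1351] yaw 1.46 zax [ 1.e-04 -8.e-04 -1.e+00] F [-3.3 -3.   1.3] T [-0.91  0.75  0.05] w 24.8 q [ 1.400e-02  2.210e-01  1.785e+00 -1.000e-03  1.135e+00 -1.100e-02]
```

View pics/w13.png

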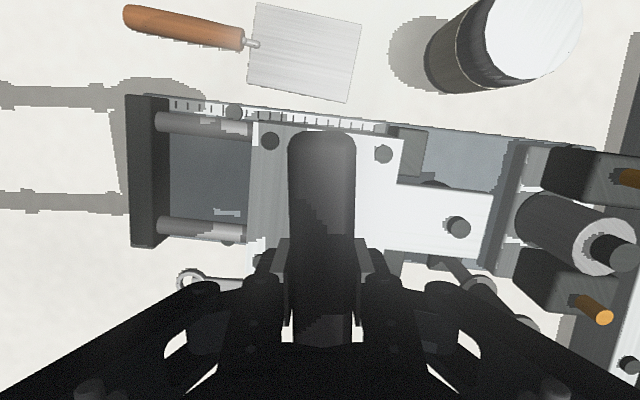

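View pics/s13.png

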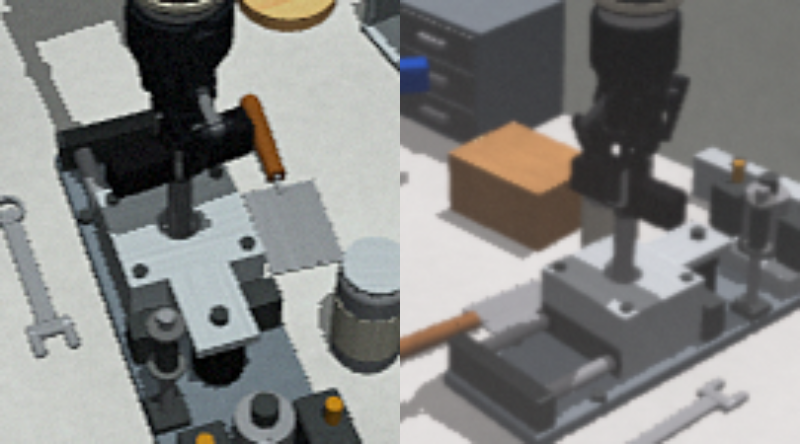

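```bash
sed -i "s/^print.*/&\nprint('jt',s['joint_torque'].round(3))/" st.py; python3 st.py
```

```text
24.05 [0.6248 0.0333 0.135 ] yaw 1.61 zax [ 0.e+00 -6.e-04 -1.e+00] F [-4.1 -3.   3.4] T [-0.99  0.78 -0.08] w 24.7 q [ 1.400e-02  2.210e-01  1.785e+00 -1.000e-03  1.135e+00 -1.400e-02]
jt [  2.283 -45.915 -35.455   1.41   -1.414   0.046]
```

Emit:
arm_command([
  {"xyz": [0,0,0],"delta_rot": [0,0,0.06],"gripper": 0.0},
])

```text
time: 24.15
tool_pos: [0.6248, 0.0333, 0.1347]
tcp_rot: [3.141, -0.051, -0.0]
wrist_force: [-2.7, -3.3, 2.6]
width: 0.287
```

```bash
python3 st.py
```

```text
24.15 [0.6248 0.0333 0.1347] yaw -1.88 zax [-1.e-04 -6.e-04 -1.e+00] F [-2.7 -3.3  2.6] T [-0.93  0.67  0.01] w 24.5 q [ 1.400e-02  2.220e-01  1.785e+00 -1.000e-03  1.135e+00  4.700e-02]
jt [  2.185 -47.201 -36.148   1.445  -1.119  -0.965]
```

Emit:
arm_command([
  {"xyz": [0,0,0],"delta_rot": [0,0,0.06],"gripper": 0.0},
])

```text
time: 24.25
tool_pos: [0.6248, 0.0334, 0.1347]
tcp_rot: [3.138, -0.148, -0.0]
wrist_force: [-3.4, -3.5, 1.7]
width: 0.289
```

```bash
python3 st.py
```

```text
24.25 [0.6248 0.0334 0.1347] yaw -5.39 zax [-0.e+00 -5.e-04 -1.e+00] F [-3.4 -3.5  1.7] T [-0.93  0.75  0.02] w 24.7 q [ 1.400e-02  2.220e-01  1.785e+00 -1.000e-03  1.135e+00  1.080e-01]
jt [  1.993 -46.526 -35.688   1.344  -1.212  -0.633]
```

Emit:
arm_command([
  {"xyz": [0,0,0],"delta_rot": [0,0,0.06],"gripper": 0.0},
])

```text
time: 24.35
tool_pos: [0.6248, 0.0335, 0.1347]
tcp_rot: [3.132, -0.242, -0.0]
wrist_force: [-2.6, -3.1, 2.5]
width: 0.286
```

```bash
python3 st.py
```

```text
24.35 [0.6248 0.0335 0.1347] yaw -8.83 zax [-1.e-04 -4.e-04 -1.e+00] F [-2.6 -3.1  2.5] T [-0.88  0.66 -0.03] w 24.4 q [ 0.014  0.222  1.785 -0.     1.135  0.168]
jt [  1.897 -46.523 -35.682   1.276  -1.211  -0.619]
```

Emit:
arm_command([
  {"xyz": [0,0,0],"delta_rot": [0,0,0.06],"gripper": 0.0},
])

```text
time: 24.45
tool_pos: [0.6249, 0.0336, 0.1348]
tcp_rot: [3.123, -0.336, 0.0]
wrist_force: [-2.4, -3.1, 2.1]
width: 0.289
```

```bash
python3 st.py
```

```text
24.45 [0.6249 0.0336 0.1348] yaw -12.26 zax [ 1.e-04 -3.e-04 -1.e+00] F [-2.4 -3.1  2.1] T [-0.81  0.7   0.04] w 24.7 q [ 0.014  0.222  1.785 -0.     1.135  0.228]
jt [  1.811 -46.539 -35.672   1.225  -1.185  -0.616]
```

```bash
python3 -c "
from h import *
shot('wrist','w14')
c=shot('scene','sc14');d=shot('side','sd14')
cv2.imwrite('pics/s14.png',cv2.hconcat([cv2.resize(c['pixels'][160:310,270:405,::-1],(400,444)),cv2.resize(d['pixels'][100:250,270:405,::-1],(400,444))]))"
```

```text
(no output)
```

View pics/w14.png

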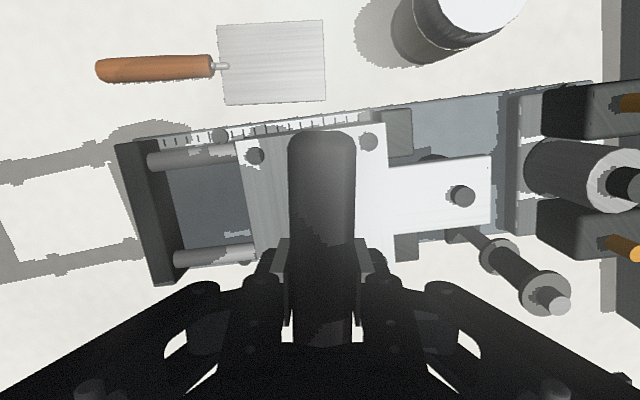

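View pics/s14.png

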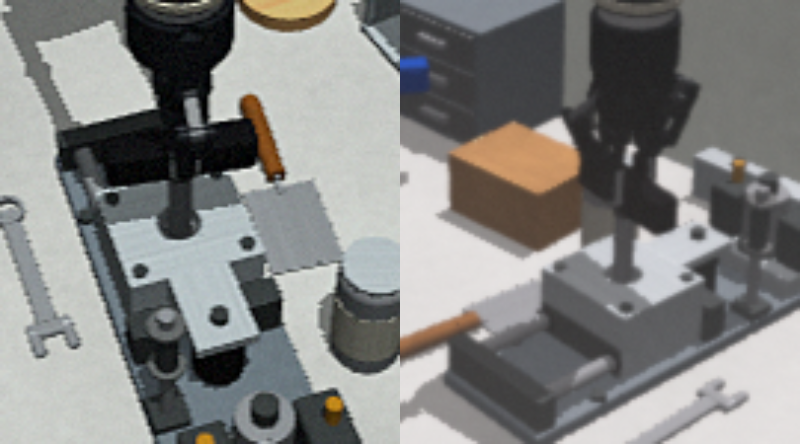

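Emit:
arm_command([
  {"xyz": [0,0,0],"delta_rot": [0,0,0.1],"gripper": 0.0},
])

```text
time: 24.7
tool_pos: [0.6247, 0.0335, 0.1347]
tcp_rot: [3.103, -0.49, -0.0]
wrist_force: [-2.4, -3.9, 2.7]
width: 0.289
```

```bash
python3 st.py
```

```text
24.7 [0.6247 0.0335 0.1347] yaw -17.94 zax [-3.e-04 -5.e-04 -1.e+00] F [-2.4 -3.9  2.7] T [-1.05  0.71  0.04] w 24.7 q [ 1.400e-02  2.220e-01  1.785e+00 -1.000e-03  1.135e+00  3.270e-01]
jt [  2.259 -46.348 -35.774   1.603  -1.363  -1.562]
```

Emit:
arm_command([
  {"xyz": [0,0,0],"delta_rot": [0,0,0.08],"gripper": 0.0},
])

```text
time: 24.8
tool_pos: [0.6248, 0.0332, 0.1348]
tcp_rot: [3.08, -0.616, 0.0]
wrist_force: [-2.2, -4.5, 1.7]
width: 0.292
```

```bash
python3 st.py
```

```text
24.8 [0.6248 0.0332 0.1348] yaw -22.61 zax [-1.e-04 -1.e-03 -1.e+00] F [-2.2 -4.5  1.7] T [-1.25  0.73  0.06] w 24.9 q [ 1.400e-02  2.220e-01  1.785e+00 -1.000e-03  1.135e+00  4.090e-01]
jt [  2.646 -46.517 -35.751   1.815  -1.257  -0.684]
```

Emit:
arm_command([
  {"xyz": [0,0,0],"delta_rot": [0,0,0.08],"gripper": 0.0},
])

```text
time: 24.9
tool_pos: [0.6247, 0.033, 0.1347]
tcp_rot: [3.052, -0.737, 0.0]
wrist_force: [-2.4, -4.8, 2.8]
width: 0.288
```

```bash
python3 st.py
```

```text
24.9 [0.6247 0.033  0.1347] yaw -27.16 zax [-3.0e-04 -1.4e-03 -1.0e+00] F [-2.4 -4.8  2.8] T [-1.34  0.73  0.2 ] w 24.6 q [ 0.014  0.222  1.785 -0.002  1.135  0.489]
jt [  2.864 -46.471 -35.771   2.011  -1.295  -0.701]
```

Emit:
arm_command([
  {"xyz": [0,0,0],"delta_rot": [0,0,0.08],"gripper": 0.0},
])

```text
time: 25.0
tool_pos: [0.6247, 0.0329, 0.1347]
tcp_rot: [3.02, -0.858, 0.0]
wrist_force: [-4.0, -5.2, 1.3]
width: 0.29
```

```bash
python3 st.py
```

```text
25.0 [0.6247 0.0329 0.1347] yaw -31.72 zax [-3.0e-04 -1.7e-03 -1.0e+00] F [-4.  -5.2  1.3] T [-1.29  0.8   0.3 ] w 24.8 q [ 0.014  0.222  1.785 -0.002  1.135  0.568]
jt [  2.674 -46.415 -35.791   2.138  -1.332  -0.484]
```

Emit:
arm_command([
  {"xyz": [0,0,0],"delta_rot": [0,0,0.04],"gripper": 0.0},
])

```text
time: 25.1
tool_pos: [0.6247, 0.0329, 0.1347]
tcp_rot: [3.003, -0.917, 0.0]
wrist_force: [-3.1, -4.9, 2.1]
width: 0.29
```

```bash
python3 st.py
```

```text
25.1 [0.6247 0.0329 0.1347] yaw -33.95 zax [-3.0e-04 -1.8e-03 -1.0e+00] F [-3.1 -4.9  2.1] T [-1.36  0.77  0.36] w 24.8 q [ 0.014  0.222  1.785 -0.002  1.135  0.607]
jt [  2.637 -46.407 -35.799   2.163  -1.346   0.212]
```

Emit:
arm_command([
  {"xyz": [0,0,0],"delta_rot": [0,0,0.04],"gripper": 0.0},
])

```text
time: 25.2
tool_pos: [0.6247, 0.0328, 0.1347]
tcp_rot: [2.984, -0.975, 0.0]
wrist_force: [-3.8, -5.6, 2.7]
width: 0.292
```

```bash
python3 st.py
```

```text
25.2 [0.6247 0.0328 0.1347] yaw -36.19 zax [-4.0e-04 -1.9e-03 -1.0e+00] F [-3.8 -5.6  2.7] T [-1.36  0.76  0.41] w 25.0 q [ 0.014  0.222  1.785 -0.002  1.135  0.646]
jt [ 2.6680e+00 -4.6383e+01 -3.5817e+01  2.2160e+00 -1.3690e+00  1.4000e-02]
```

Emit:
arm_command([
  {"xyz": [0,0,0],"delta_rot": [0,0,0.04],"gripper": 0.0},
])

```text
time: 25.3
tool_pos: [0.6246, 0.0328, 0.1347]
tcp_rot: [2.964, -1.034, 0.0]
wrist_force: [-4.1, -5.1, 2.4]
width: 0.288
```

```bash
python3 st.py
```

```text
25.3 [0.6246 0.0328 0.1347] yaw -38.47 zax [-4.e-04 -2.e-03 -1.e+00] F [-4.1 -5.1  2.4] T [-1.4   0.82  0.46] w 24.6 q [ 0.014  0.222  1.785 -0.002  1.135  0.686]
jt [ 2.6830e+00 -4.6371e+01 -3.5833e+01  2.2600e+00 -1.3920e+00  3.1000e-02]
```

```bash
python3 -c "
from h import *
c=shot('wrist','w15')
P=cloud(c);print(np.median(P[160:230,310:330,2]))
a=[cv2.resize(load(n)['pixels'][120:370,270:375,::-1],(260,600)) for n in ['w12','w14','w15']]
cv2.imwrite('pics/cmp.png',cv2.hconcat(a))
for n in ['w12','w14','w15']:
    px=load(n)['pixels'].astype(int).sum(-1);print(n)
    R_=load(n)['range_z']
    for v in [150,170,190,210,230]:
        r=R_[v]; m=np.nonzero((r[250:400]<r[v*0+0:1].max()*0+np.median(R_[v,315:330])+.01))[0]+250; print(v,m.min(),m.max())
"
```

```text
0.18815389749022332
w12
150 250 355
170 287 354
190 288 354
210 288 354
230 289 353
w14
150 253 355
170 287 355
190 288 354
210 289 354
230 289 353
w15
150 286 355
170 284 354
190 288 354
210 288 354
230 289 353
```

View pics/cmp.png

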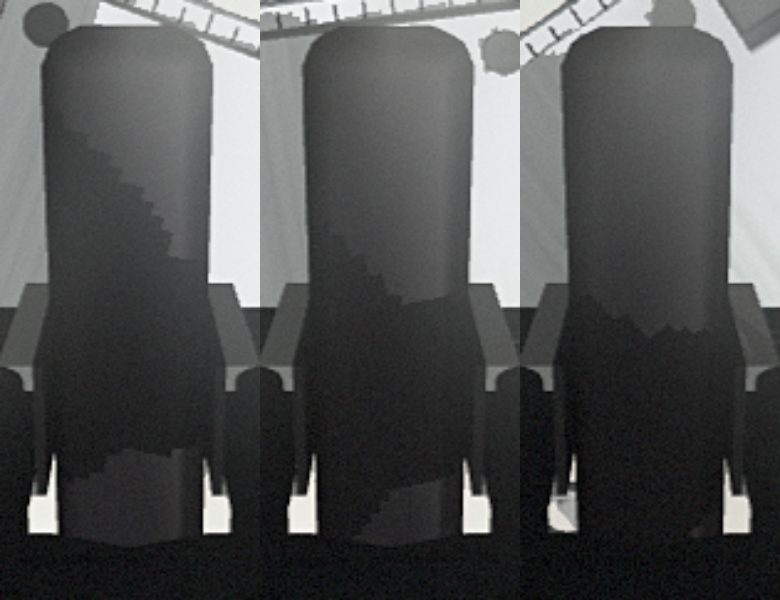

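Emit:
arm_command([
  {"xyz": [0,0,0],"delta_rot": [0,0,-0.11],"gripper": 0.0},
  {"xyz": [0,0,0],"delta_rot": [0,0,-0.11],"gripper": 0.0},
  {"xyz": [0,0,0],"delta_rot": [0,0,0],"gripper": 0.0},
])

```text
time: 25.65
tool_pos: [0.6247, 0.033, 0.1347]
tcp_rot: [3.062, -0.699, -0.0]
wrist_force: [-2.9, -4.2, 1.9]
width: 0.287
```

```bash
python3 st.py
```

```text
25.65 [0.6247 0.033  0.1347] yaw -25.72 zax [-3.0e-04 -1.2e-03 -1.0e+00] F [-2.9 -4.2  1.9] T [-1.27  0.76 -0.02] w 24.5 q [ 1.400e-02  2.220e-01  1.785e+00 -1.000e-03  1.135e+00  4.630e-01]
jt [  2.782 -46.434 -35.789   1.88   -1.305  -0.595]
```

Emit:
arm_command([
  {"xyz": [0,0,-0.01],"delta_rot": [0,0,0],"gripper": 0.0},
  {"xyz": [0,0,-0.015],"delta_rot": [0,0,0],"gripper": 0.0},
  {"xyz": [0,0,-0.025],"delta_rot": [0,0,0],"gripper": 0.0},
  {"xyz": [0,0,-0.02],"delta_rot": [0,0,0],"gripper": 0.0},
  {"xyz": [0,0,0],"delta_rot": [0,0,-0.14],"gripper": 0.0},
  {"xyz": [0,0,0],"delta_rot": [0,0,-0.14],"gripper": 0.0},
  {"xyz": [0,0,0],"delta_rot": [0,0,-0.14],"gripper": 0.0},
  {"xyz": [0,0,0],"delta_rot": [0,0,-0.14],"gripper": 0.0},
  {"xyz": [0,0.03,0],"delta_rot": [0,0,-0.04],"gripper": 0.0},
  {"xyz": [0,0.035,0],"delta_rot": [0,0,0],"gripper": 0.0},
  {"xyz": [0,0.025,0],"delta_rot": [0,0,0],"gripper": 0.0},
  {"xyz": [0,0,0],"delta_rot": [0,0,0],"gripper": 0.0},
])

```text
time: 26.85
tool_pos: [0.6379, -0.0575, 0.2045]
tcp_rot: [-3.133, -0.227, -0.003]
wrist_force: [-0.3, -0.3, -2.8]
width: 0.283
```

```bash
python3 st.py; python3 - <<'E'
from rect import *
c=shot('wrist','w16')
cv2.imwrite('pics/r16.png',rect(c,.6247,.0338,.074))
E
```

```text
26.85 [ 0.6379 -0.0575  0.2045] yaw 8.3 zax [ 2.e-03  6.e-04 -1.e+00] F [-0.3 -0.3 -2.8] T [ 0.01  0.01 -0.01] w 24.2 q [-1.290e-01  1.970e-01  1.682e+00  1.000e-03  1.260e+00 -2.740e-01]
jt [ -0.931 -48.953 -37.998  -0.297  -0.057  -0.21 ]
```

View pics/w16.png

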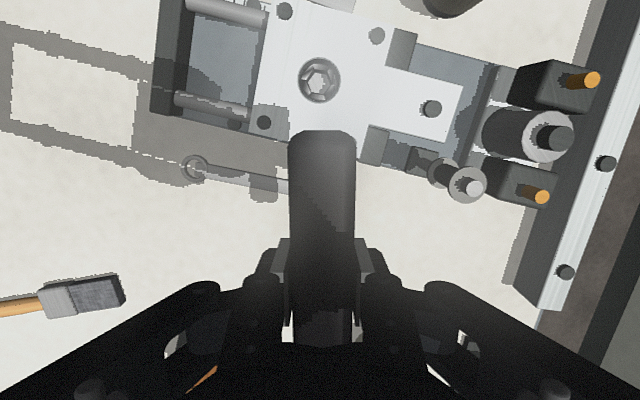

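View pics/r16.png

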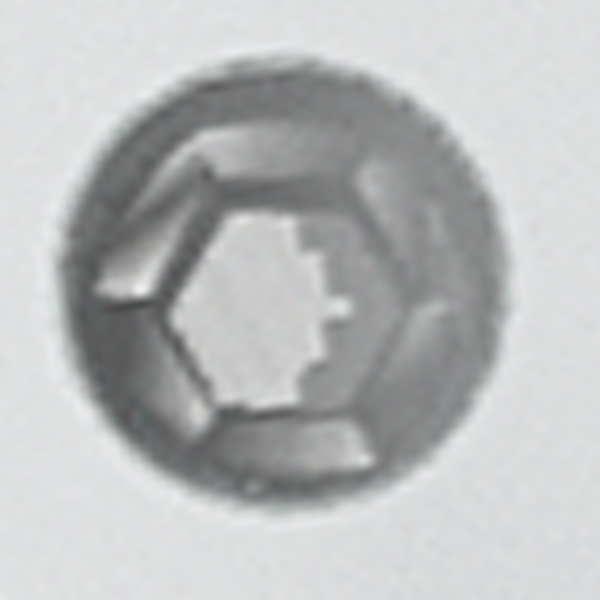

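```bash
python3 - <<'E'
from h import *
a=np.deg2rad(-5.2);ex=np.array([np.cos(a),np.sin(a)]);ey=np.array([-np.sin(a),np.cos(a)])
c=load('w16');P=cloud(c); s=P[...,:2]@ex; t=P[...,:2]@ey; z=P[...,2]
m=(abs(z-.0865)<.002)&(t>.03)&(t<.145)&(s<.64)&(s>.5); print('carr near',np.percentile(s[m],1))
m=(abs(z-.05)<.002)&(t>.03)&(t<.15)&(s<.52)&(s>.44); print('bracket',np.percentile(s[m],[1,99]))
# hole2 in images after lift
c=load('sc8');print(c['pixels'].shape)
out=[]
for n,u,v in [('sc8',442,172),('sd8',248,150)]:
    c=load(n); K=c['intrinsics'];T=c['camera_from_world'];p=T@np.array([.5712,.3643,.112,1]);u=K[0,2]-K[0,0]*p[0]/p[2];v=K[1,2]+K[1,1]*p[1]/p[2]; print(n,u,v)
    u0,v0=int(u),int(v); im=cv2.resize(c['pixels'][v0-20:v0+20,u0-20:u0+20,::-1],(400,400),interpolation=cv2.INTER_CUBIC); cv2.circle(im,(int((u-u0+20.5)*10),int((v-v0+20.5)*10)),4,(0,0,255),-1); out.append(im)
cv2.imwrite('pics/hole.png',cv2.hconcat(out))
E
```

```text
carr near 0.5682235084207478
bracket [0.46410375 0.48372722]
(400, 640, 3)
sc8 441.2213644988561 173.12055838496732
sd8 248.9246038001369 149.39199150268894
```

View pics/hole.png

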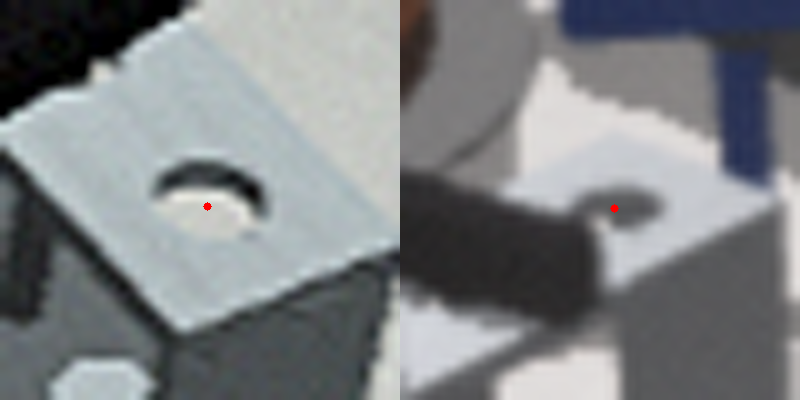

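Emit:
arm_command([
  {"xyz": [0,-0.03,-0.008],"delta_rot": [0,0,0],"gripper": 0.0},
  {"xyz": [0,-0.043,-0.004],"delta_rot": [0,0,0],"gripper": 0.0},
  {"xyz": [-0.001,-0.043,0],"delta_rot": [0,0,0],"gripper": 0.0},
  {"xyz": [-0.001,-0.043,0],"delta_rot": [0,0,0],"gripper": 0.0},
  {"xyz": [-0.001,-0.043,0],"delta_rot": [0,0,0],"gripper": 0.0},
  {"xyz": [-0.001,-0.043,0],"delta_rot": [0,0,0],"gripper": 0.0},
  {"xyz": [-0.001,-0.043,0],"delta_rot": [0,0,0],"gripper": 0.0},
  {"xyz": [0,-0.043,0],"delta_rot": [0,0,0],"gripper": 0.0},
  {"xyz": [0,-0.043,0],"delta_rot": [0,0,0],"gripper": 0.0},
  {"xyz": [0,-0.035,0],"delta_rot": [0,0,0],"gripper": 0.0},
  {"xyz": [0,-0.018,0],"delta_rot": [0,0,0],"gripper": 0.0},
  {"xyz": [0,0,0],"delta_rot": [0,0,0],"gripper": 0.0},
])

```text
time: 28.1
tool_pos: [0.5681, 0.3702, 0.2164]
tcp_rot: [-3.131, -0.237, 0.001]
wrist_force: [-0.0, -0.3, -2.1]
width: 0.285
```

Emit:
arm_command([
  {"xyz": [0,0,0],"delta_rot": [0,0,0],"gripper": 0.0},
  {"xyz": [0,0,0],"delta_rot": [0,0,0],"gripper": 0.0},
])

```text
time: 28.3
tool_pos: [0.5697, 0.3654, 0.2166]
tcp_rot: [3.133, 0.229, -0.0]
wrist_force: [-0.2, -0.8, -1.8]
width: 0.284
```

```bash
python3 st.py; python3 -c "
from h import *
c=shot('scene','sc17');d=shot('side','sd17')
cv2.imwrite('pics/s17.png',cv2.hconcat([cv2.resize(c['pixels'][90:230,380:510,::-1],(400,430)),cv2.resize(d['pixels'][70:210,180:310,::-1],(400,430))]))"
python3 shank.py sc17 sd17 .572 .364 .142 .225
```

```text
28.3 [0.5697 0.3654 0.2166] yaw 8.34 zax [-3.e-04 -4.e-04 -1.e+00] F [-0.2 -0.8 -1.8] T [ 0.01 -0.04 -0.05] w 24.3 q [ 0.534  0.26   1.583 -0.     1.299  0.388]
jt [ 7.5400e-01 -5.2915e+01 -3.8338e+01  6.1000e-02 -1.1000e-02 -5.0000e-03]
sc17 13 width px 8.0
sd17 13 width px 6.0
sc17 13 width px 8.0
sd17 13 width px 7.0
sc17 26 width px 8.0
sd17 26 width px 7.0
lower [0.5712 0.3654] upper [0.5712 0.3655] all [0.5712 0.3653]
```

View pics/s17.png

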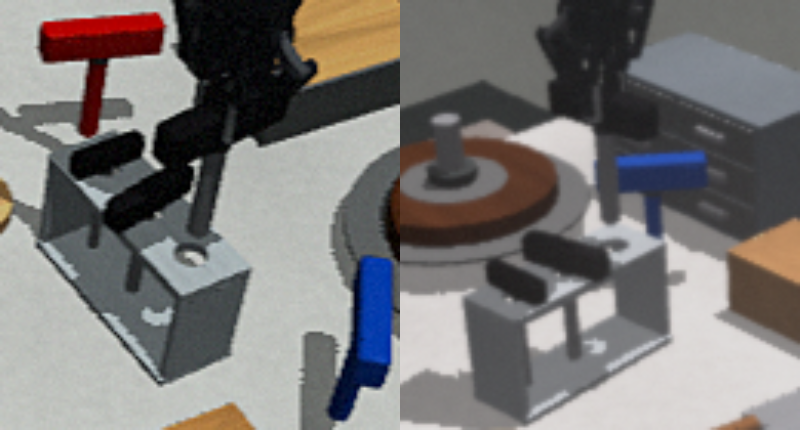

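Emit:
arm_command([
  {"xyz": [0.0005,0.001,0.015],"delta_rot": [0,0,0],"gripper": 0.0},
  {"xyz": [0,0,0.015],"delta_rot": [0,0,0],"gripper": 0.0},
  {"xyz": [0,0,0.012],"delta_rot": [0,0,0],"gripper": 0.0},
  {"xyz": [0,0,0],"delta_rot": [0,0,0],"gripper": 0.0},
])

```text
time: 28.8
tool_pos: [0.5681, 0.3637, 0.1703]
tcp_rot: [3.13, 0.228, -0.01]
wrist_force: [-0.8, -1.1, -2.6]
width: 0.289
```

```bash
python3 st.py
```

```text
28.8 [0.5681 0.3637 0.1703] yaw 8.34 zax [-0.006  -0.0035 -1.    ] F [-0.8 -1.1 -2.6] T [-0.02 -0.   -0.03] w 24.6 q [0.533 0.288 1.634 0.    1.226 0.387]
jt [-1.1100e-01 -5.5183e+01 -3.8683e+01 -5.0000e-03 -2.8400e-01 -1.0000e-03]
```

Emit:
arm_command([
  {"xyz": [0.001,0,0.02],"delta_rot": [0,0,0],"gripper": 0.0},
  {"xyz": [0,0,0.02],"delta_rot": [0,0,0],"gripper": 0.0},
  {"xyz": [0,0,0.02],"delta_rot": [0,0,0],"gripper": 0.0},
  {"xyz": [0,0,0.01],"delta_rot": [0,0,0],"gripper": 0.0},
  {"xyz": [0,0,0],"delta_rot": [0,0,0],"gripper": 0.0},
  {"xyz": [0,0,0],"delta_rot": [0,0,0],"gripper": 0.0},
])

```text
time: 29.4
tool_pos: [0.5717, 0.3658, 0.1053]
tcp_rot: [-3.133, -0.229, -0.001]
wrist_force: [-0.2, 0.7, -1.5]
width: 0.284
```

```bash
python3 st.py
```

```text
29.4 [0.5717 0.3658 0.1053] yaw 8.37 zax [ 5.e-04  3.e-04 -1.e+00] F [-0.2  0.7 -1.5] T [-0.03 -0.02  0.02] w 24.3 q [0.532 0.341 1.69  0.    1.11  0.386]
jt [  0.    -53.625 -34.525   0.      0.066  -0.   ]
```

Emit:
arm_command([
  {"xyz": [0,0,0.006],"delta_rot": [0,0,0],"gripper": 0.0},
  {"xyz": [0,0,0.004],"delta_rot": [0,0,0],"gripper": 0.0},
  {"xyz": [0,0,0.002],"delta_rot": [0,0,0],"gripper": 0.0},
  {"xyz": [0,0,0],"delta_rot": [0,0,0],"gripper": 0.0},
])

```text
time: 29.8
tool_pos: [0.5715, 0.3657, 0.0932]
tcp_rot: [-3.133, -0.229, -0.001]
wrist_force: [0.0, 0.9, -1.3]
width: 0.285
```

```bash
python3 st.py; python3 hy.py w18 >/dev/null; python3 -c "
from h import *
P=cloud(load('w18')); print('handle top',np.median(P[160:230,310:330,2]))"
```

```text
29.8 [0.5715 0.3657 0.0932] yaw 8.37 zax [ 5.e-04  3.e-04 -1.e+00] F [ 0.   0.9 -1.3] T [-0.05  0.12 -0.02] w 24.3 q [0.533 0.352 1.7   0.    1.09  0.386]
jt [-1.5300e-01 -5.4307e+01 -3.4821e+01 -4.2000e-02 -1.2600e-01 -1.3000e-02]
handle top 0.1466780740021624Traceback (most recent call last):
  File "hy.py", line 6, in <module>
    i=1+np.argmax(st[1:,4]); q=P[l==i]; print(st[i],np.median(q[:,2]),cv2.minAreaRect(q[:,:2].astype(np.float32)*1000))
        ~~~~~~~~~^^^^^^^^^^
    return _wrapfunc(a, 'argmax', axis=axis, out=out, **kwds)
    return bound(*args, **kwds)
ValueError: attempt to get argmax of an empty sequence
```

Handle top reads 0.1467 against the expected 0.146, so the key is essentially seated. I'll lower it 1 mm, release, and lift away.

Emit:
arm_command([
  {"xyz": [0,0,0.001],"delta_rot": [0,0,0],"gripper": 0.0},
  {"xyz": [0,0,0],"delta_rot": [0,0,0],"gripper": 0.04},
  {"xyz": [0,0,0],"delta_rot": [0,0,0],"gripper": 0.04},
  {"xyz": [0,0,0],"delta_rot": [0,0,0],"gripper": 0.04},
  {"xyz": [0,0,-0.015],"delta_rot": [0,0,0],"gripper": 0.04},
  {"xyz": [0,0,-0.025],"delta_rot": [0,0,0],"gripper": 0.04},
  {"xyz": [0,0,-0.03],"delta_rot": [0,0,0],"gripper": 0.04},
  {"xyz": [0,0.03,-0.03],"delta_rot": [0,0,0],"gripper": 0.04},
  {"xyz": [0,0.035,0],"delta_rot": [0,0,0],"gripper": 0.04},
  {"xyz": [0,0,0],"delta_rot": [0,0,0],"gripper": 0.04},
  {"xyz": [0,0,0],"delta_rot": [0,0,0],"gripper": 0.04},
])

```text
time: 30.95
tool_pos: [0.5812, 0.3008, 0.193]
tcp_rot: [-3.132, -0.226, -0.002]
wrist_force: [-1.2, 0.7, 0.3]
width: 0.468
```

```bash
python3 st.py; python3 - <<'E'
from h import *
c=shot('wrist','w19');P=cloud(c)
m=(P[...,2]>.143)&(P[...,2]<.150)&(P[...,1]>.28)
n,l,st,ce=cv2.connectedComponentsWithStats(m.astype(np.uint8))
i=1+np.argmax(st[1:,4]); q=P[l==i]; print(st[i],np.percentile(q[:,2],[5,50,95]),cv2.minAreaRect(q[:,:2].astype(np.float32)*1000))
c=shot('scene','sc19')
E
```

```text
30.95 [0.5812 0.3008 0.193 ] yaw 8.27 zax [ 0.0011  0.0011 -1.    ] F [-1.2  0.7  0.3] T [0.03 0.01 0.01] w 40.0 q [4.390e-01 2.300e-01 1.663e+00 1.000e-03 1.246e+00 2.950e-01]
jt [-8.4600e-01 -5.0241e+01 -3.6851e+01 -1.2700e-01  1.7000e-02 -2.6000e-02]
[ 300   15   42  183 6856] [0.14422678 0.14626998 0.14750273] ((572.6304321289062, 366.94549560546875), (25.484451293945312, 114.48987579345703), 8.542491912841797)
```

View pics/sc19.png

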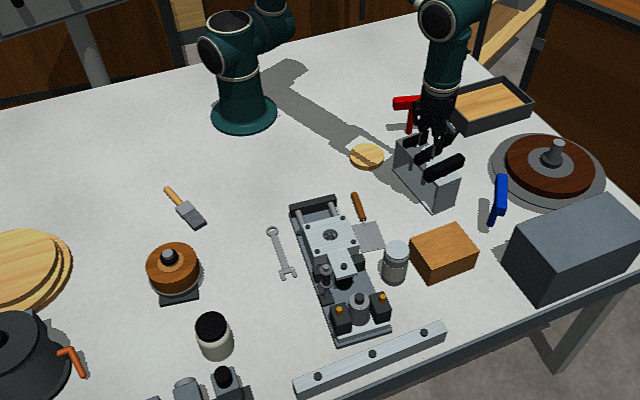

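View pics/w19.png

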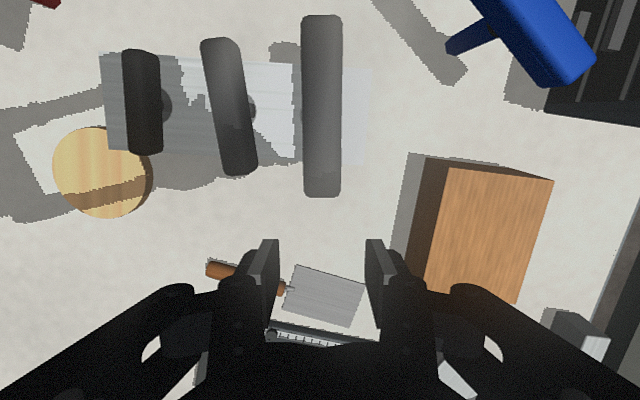

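The key is back in its hole. My torque readings leave it unclear whether the screw sits exactly on its stop: the relaxing turn before I drew the key out may have backed it off a little. There are about 40 s left, so I'll take the key again, re-tighten and confirm.

Emit:
arm_command([
  {"xyz": [0,-0.033,0],"delta_rot": [0,0,0],"gripper": 0.04},
  {"xyz": [0,-0.033,0],"delta_rot": [0,0,0],"gripper": 0.04},
  {"xyz": [0,0,0.02],"delta_rot": [0,0,0],"gripper": 0.04},
  {"xyz": [0,0,0.02],"delta_rot": [0,0,0],"gripper": 0.04},
  {"xyz": [0,0,0],"delta_rot": [0,0,0],"gripper": 0.04},
])

```text
time: 31.55
tool_pos: [0.5679, 0.3665, 0.1472]
tcp_rot: [3.13, 0.232, -0.011]
wrist_force: [-0.4, -0.1, -0.2]
width: 0.464
```

```bash
python3 st.py
```

```text
31.55 [0.5679 0.3665 0.1472] yaw 8.48 zax [-0.0069 -0.0039 -1.    ] F [-0.4 -0.1 -0.2] T [-0.02  0.    0.01] w 39.6 q [0.536 0.308 1.652 0.    1.189 0.388]
jt [ 1.2200e-01 -5.4937e+01 -3.7849e+01  6.0000e-03 -4.2800e-01  1.0000e-03]
```

Emit:
arm_command([
  {"xyz": [0,0,0],"delta_rot": [0,0,0],"gripper": 0.04},
  {"xyz": [0,0,0.02],"delta_rot": [0,0,0],"gripper": 0.04},
  {"xyz": [0,0,0.02],"delta_rot": [0,0,0],"gripper": 0.04},
  {"xyz": [0,0,0.013],"delta_rot": [0,0,0],"gripper": 0.04},
  {"xyz": [0,0,0],"delta_rot": [0,0,0],"gripper": 0.04},
  {"xyz": [0,0,0],"delta_rot": [0,0,0],"gripper": 0.0},
  {"xyz": [0,0,0],"delta_rot": [0,0,0],"gripper": 0.0},
  {"xyz": [0,0,0],"delta_rot": [0,0,0],"gripper": 0.0},
  {"xyz": [0,0,0],"delta_rot": [0,0,0],"gripper": 0.0},
])

```text
time: 32.45
tool_pos: [0.5718, 0.3669, 0.0999]
tcp_rot: [-3.132, -0.229, -0.003]
wrist_force: [0.1, 0.5, 1.5]
width: 0.279
```

```bash
python3 st.py
```

```text
32.45 [0.5718 0.3669 0.0999] yaw 8.36 zax [ 1.6e-03  9.0e-04 -1.0e+00] F [0.1 0.5 1.5] T [-0.01  0.02  0.01] w 23.9 q [ 0.534  0.346  1.693 -0.     1.1    0.388]
jt [ 6.0000e-03 -5.2736e+01 -3.3727e+01  3.0000e-03 -1.1000e-02 -4.0000e-03]
```

Emit:
arm_command([
  {"xyz": [0,0,-0.03],"delta_rot": [0,0,0],"gripper": 0.0},
  {"xyz": [0,0,-0.04],"delta_rot": [0,0,0],"gripper": 0.0},
  {"xyz": [0,0,-0.045],"delta_rot": [0,0,0],"gripper": 0.0},
  {"xyz": [0.001,0.025,-0.003],"delta_rot": [0,0,0],"gripper": 0.0},
  {"xyz": [0.001,0.043,0],"delta_rot": [0,0,0],"gripper": 0.0},
  {"xyz": [0.001,0.043,0],"delta_rot": [0,0,0],"gripper": 0.0},
  {"xyz": [0.001,0.043,0],"delta_rot": [0,0,0],"gripper": 0.0},
  {"xyz": [0,0.043,0],"delta_rot": [0,0,0],"gripper": 0.0},
  {"xyz": [0,0.043,0],"delta_rot": [0,0,0],"gripper": 0.0},
  {"xyz": [0,0.043,0],"delta_rot": [0,0,0],"gripper": 0.0},
  {"xyz": [0,0.034,0],"delta_rot": [0,0,0],"gripper": 0.0},
  {"xyz": [0,0.02,0],"delta_rot": [0,0,0.137],"gripper": 0.0},
])

```text
time: 33.65
tool_pos: [0.6241, 0.0306, 0.2167]
tcp_rot: [3.141, 0.007, -0.0]
wrist_force: [0.2, 0.6, -3.3]
width: 0.284
```

Emit:
arm_command([
  {"xyz": [0,0,0.01],"delta_rot": [0,0,0],"gripper": 0.0},
  {"xyz": [0,0,0],"delta_rot": [0,0,0],"gripper": 0.0},
  {"xyz": [0,0,0],"delta_rot": [0,0,0],"gripper": 0.0},
])

```text
time: 33.95
tool_pos: [0.6233, 0.0347, 0.2058]
tcp_rot: [-3.141, -0.017, 0.003]
wrist_force: [-1.0, -0.5, -2.6]
width: 0.281
```

```bash
python3 st.py; python3 -c "
from h import *
shot('scene','sc20');shot('side','sd20')"; python3 shank.py sc20 sd20 .6245 .034 .135 .215
```

```text
33.95 [0.6233 0.0347 0.2058] yaw 0.63 zax [-1.9e-03  5.0e-04 -1.0e+00] F [-1.  -0.5 -2.6] T [-0.01  0.03 -0.03] w 24.0 q [1.500e-02 1.680e-01 1.713e+00 1.000e-03 1.262e+00 4.000e-03]
jt [-6.2700e-01 -4.7254e+01 -3.7607e+01 -4.6000e-02  1.2000e-02 -6.0000e-03]
sc20 11 width px 9.0
sd20 13 width px 7.0
sc20 11 width px 9.0
sd20 13 width px 8.0
sc20 22 width px 9.0
sd20 26 width px 7.0
lower [0.6251 0.0339] upper [0.6254 0.0342] all [0.6251 0.0341]
```

Emit:
arm_command([
  {"xyz": [0,0.0005,0.015],"delta_rot": [0,0,0],"gripper": 0.0},
  {"xyz": [0,0,0.015],"delta_rot": [0,0,0],"gripper": 0.0},
  {"xyz": [0,0,0.008],"delta_rot": [0,0,0],"gripper": 0.0},
  {"xyz": [0,0,0],"delta_rot": [0,0,0],"gripper": 0.0},
  {"xyz": [0,0,0],"delta_rot": [0,0,0],"gripper": 0.0},
])

```text
time: 34.55
tool_pos: [0.6237, 0.0332, 0.168]
tcp_rot: [3.142, 0.014, -0.002]
wrist_force: [-1.3, 0.0, -1.8]
width: 0.283
```

```bash
python3 st.py; python3 -c "
from h import *
shot('scene','sc21');shot('side','sd21')"; python3 shank.py sc21 sd21 .6245 .034 .092 .175
```

```text
34.55 [0.6237 0.0332 0.168 ] yaw 0.53 zax [-0.0014 -0.     -1.    ] F [-1.3  0.  -1.8] T [-0.   -0.02  0.02] w 24.2 q [ 0.013  0.194  1.754 -0.     1.195  0.004]
jt [ 6.3000e-02 -4.7264e+01 -3.6131e+01  3.0000e-03  5.1000e-02 -1.0000e-03]
sc21 12 width px 8.0
sd21 13 width px 7.0
sc21 11 width px 8.0
sd21 14 width px 7.0
sc21 23 width px 8.0
sd21 27 width px 7.0
lower [0.6259 0.0324] upper [0.6255 0.0327] all [0.6258 0.0325]
```

Emit:
arm_command([
  {"xyz": [-0.001,-0.0008,0.004],"delta_rot": [0,0,0],"gripper": 0.0},
  {"xyz": [0,0,0.004],"delta_rot": [0,0,0],"gripper": 0.0},
  {"xyz": [0,0,0.003],"delta_rot": [0,0,0],"gripper": 0.0},
  {"xyz": [0,0,0],"delta_rot": [0,0,0],"gripper": 0.0},
])

```text
time: 35.05
tool_pos: [0.6225, 0.0339, 0.157]
tcp_rot: [3.142, 0.014, -0.002]
wrist_force: [0.3, -0.4, -2.8]
width: 0.287
```

```bash
python3 st.py
```

```text
35.05 [0.6225 0.0339 0.157 ] yaw 0.51 zax [-0.0014 -0.     -1.    ] F [ 0.3 -0.4 -2.8] T [-0.05  0.02  0.02] w 24.5 q [ 0.015  0.2    1.768 -0.     1.175  0.006]
jt [ 1.0000e-03 -4.8406e+01 -3.6967e+01 -2.0000e-03 -7.7000e-02  0.0000e+00]
```

Emit:
arm_command([
  {"xyz": [0,0,0.005],"delta_rot": [0,0,0],"gripper": 0.0},
  {"xyz": [0,0,0.005],"delta_rot": [0,0,0],"gripper": 0.0},
  {"xyz": [0,0,0.003],"delta_rot": [0,0,0],"gripper": 0.0},
  {"xyz": [0,0,0],"delta_rot": [0,0,0],"gripper": 0.0},
])

```text
time: 35.45
tool_pos: [0.6226, 0.034, 0.1438]
tcp_rot: [-3.141, -0.014, 0.002]
wrist_force: [-0.2, -0.7, -1.7]
width: 0.286
```

```bash
python3 st.py
```

```text
35.45 [0.6226 0.034  0.1438] yaw 0.51 zax [-1.3e-03  1.0e-04 -1.0e+00] F [-0.2 -0.7 -1.7] T [-0.01  0.02  0.02] w 24.4 q [0.015 0.211 1.78  0.    1.151 0.006]
jt [-1.7000e-02 -4.8499e+01 -3.6472e+01 -3.0000e-03 -7.3000e-02 -0.0000e+00]
```

Emit:
arm_command([
  {"xyz": [0,0,0],"delta_rot": [0,0,0.09],"gripper": 0.0},
  {"xyz": [0,0,0],"delta_rot": [0,0,0],"gripper": 0.0},
])

```text
time: 35.65
tool_pos: [0.623, 0.034, 0.1447]
tcp_rot: [3.139, -0.128, -0.001]
wrist_force: [-0.4, 1.2, -2.5]
width: 0.284
```

```bash
python3 st.py
```

```text
35.65 [0.623  0.034  0.1447] yaw -4.66 zax [-4.e-04 -0.e+00 -1.e+00] F [-0.4  1.2 -2.5] T [-0.08  0.16  0.04] w 24.2 q [0.015 0.21  1.779 0.    1.152 0.096]
jt [  0.103 -48.537 -36.745   0.085  -0.235   0.588]
```

Emit:
arm_command([
  {"xyz": [0,0,0],"delta_rot": [0,0,0.07],"gripper": 0.0},
  {"xyz": [0,0,0],"delta_rot": [0,0,0],"gripper": 0.0},
])

```text
time: 35.85
tool_pos: [0.6229, 0.0339, 0.1447]
tcp_rot: [3.133, -0.234, -0.001]
wrist_force: [-1.4, -0.5, -2.6]
width: 0.279
```

```bash
python3 st.py
```

```text
35.85 [0.6229 0.0339 0.1447] yaw -8.56 zax [-6.e-04 -1.e-04 -1.e+00] F [-1.4 -0.5 -2.6] T [-0.03  0.33 -0.02] w 23.8 q [ 0.015  0.21   1.78  -0.     1.152  0.164]
jt [  0.143 -48.588 -36.998   0.113  -0.405   0.456]
```

Emit:
arm_command([
  {"xyz": [0,0,0],"delta_rot": [0,0,0.05],"gripper": 0.0},
  {"xyz": [0,0,0],"delta_rot": [0,0,0],"gripper": 0.0},
])

```text
time: 36.05
tool_pos: [0.6228, 0.0339, 0.1447]
tcp_rot: [3.126, -0.311, -0.001]
wrist_force: [-0.4, 0.0, -2.0]
width: 0.279
```

```bash
python3 st.py
```

```text
36.05 [0.6228 0.0339 0.1447] yaw -11.38 zax [-7.e-04 -2.e-04 -1.e+00] F [-0.4  0.  -2. ] T [-0.13  0.29  0.04] w 23.8 q [ 0.015  0.21   1.78  -0.     1.152  0.213]
jt [  0.238 -48.554 -37.115   0.177  -0.532   0.323]
```

Aligned near 0°, as the picture said. The torque is still about 0, which fits the play. I'll keep turning in small steps.

Emit:
arm_command([
  {"xyz": [0,0,0],"delta_rot": [0,0,0.05],"gripper": 0.0},
])

```text
time: 36.15
tool_pos: [0.6228, 0.0339, 0.1447]
tcp_rot: [3.117, -0.39, -0.001]
wrist_force: [-0.5, -0.5, -2.5]
width: 0.283
```

```bash
python3 st.py
```

```text
36.15 [0.6228 0.0339 0.1447] yaw -14.25 zax [-6.e-04 -2.e-04 -1.e+00] F [-0.5 -0.5 -2.5] T [-0.15  0.37  0.1 ] w 24.2 q [ 0.015  0.21   1.78  -0.     1.152  0.263]
jt [  0.23  -48.55  -37.109   0.238  -0.529  -0.732]
```

Emit:
arm_command([
  {"xyz": [0,0,0],"delta_rot": [0,0,0.05],"gripper": 0.0},
])

```text
time: 36.25
tool_pos: [0.6229, 0.0338, 0.1447]
tcp_rot: [3.106, -0.468, -0.001]
wrist_force: [-0.6, -0.8, -3.2]
width: 0.282
```

```bash
python3 st.py
```

```text
36.25 [0.6229 0.0338 0.1447] yaw -17.15 zax [-6.e-04 -3.e-04 -1.e+00] F [-0.6 -0.8 -3.2] T [-0.15  0.28  0.16] w 24.1 q [ 0.015  0.21   1.78  -0.     1.152  0.314]
jt [  0.104 -48.565 -37.087   0.278  -0.499  -0.351]
```

Emit:
arm_command([
  {"xyz": [0,0,0],"delta_rot": [0,0,0.05],"gripper": 0.0},
])

```text
time: 36.35
tool_pos: [0.6229, 0.0338, 0.1447]
tcp_rot: [3.093, -0.546, -0.001]
wrist_force: [-1.6, -0.4, -2.9]
width: 0.286
```

```bash
python3 st.py
```

```text
36.35 [0.6229 0.0338 0.1447] yaw -20.01 zax [-5.e-04 -4.e-04 -1.e+00] F [-1.6 -0.4 -2.9] T [-0.17  0.35  0.19] w 24.4 q [ 0.015  0.21   1.78  -0.     1.152  0.364]
jt [  0.092 -48.605 -37.073   0.302  -0.459  -0.311]
```

Emit:
arm_command([
  {"xyz": [0,0,0],"delta_rot": [0,0,0.05],"gripper": 0.0},
])

```text
time: 36.45
tool_pos: [0.623, 0.0338, 0.1447]
tcp_rot: [3.079, -0.623, -0.0]
wrist_force: [-1.7, -1.0, -2.9]
width: 0.28
```

```bash
python3 st.py
```

```text
36.45 [0.623  0.0338 0.1447] yaw -22.87 zax [-4.e-04 -4.e-04 -1.e+00] F [-1.7 -1.  -2.9] T [-0.17  0.23  0.21] w 23.9 q [ 0.015  0.21   1.779 -0.     1.152  0.414]
jt [  0.127 -48.635 -37.053   0.319  -0.423  -0.313]
```

Emit:
arm_command([
  {"xyz": [0,0,0],"delta_rot": [0,0,0.06],"gripper": 0.0},
])

```text
time: 36.55
tool_pos: [0.623, 0.0338, 0.1447]
tcp_rot: [3.059, -0.715, -0.0]
wrist_force: [-1.6, -0.8, -2.6]
width: 0.277
```

```bash
python3 st.py|head -1
```

```text
36.55 [0.623  0.0338 0.1447] yaw -26.32 zax [-2.e-04 -5.e-04 -1.e+00] F [-1.6 -0.8 -2.6] T [-0.18  0.25  0.27] w 23.7 q [ 1.500e-02  2.100e-01  1.779e+00 -1.000e-03  1.152e+00  4.740e-01]
```

Emit:
arm_command([
  {"xyz": [0,0,0],"delta_rot": [0,0,0.06],"gripper": 0.0},
])

```text
time: 36.65
tool_pos: [0.623, 0.0338, 0.1447]
tcp_rot: [3.036, -0.807, -0.0]
wrist_force: [-0.7, 0.1, -2.7]
width: 0.284
```

```bash
python3 st.py|head -1
```

```text
36.65 [0.623  0.0338 0.1447] yaw -29.77 zax [-2.e-04 -5.e-04 -1.e+00] F [-0.7  0.1 -2.7] T [-0.2   0.2   0.23] w 24.3 q [ 1.500e-02  2.100e-01  1.779e+00 -1.000e-03  1.152e+00  5.340e-01]
```

Emit:
arm_command([
  {"xyz": [0,0,0],"delta_rot": [0,0,0.06],"gripper": 0.0},
])

```text
time: 36.75
tool_pos: [0.6231, 0.0337, 0.1447]
tcp_rot: [3.01, -0.897, 0.0]
wrist_force: [-0.1, -0.8, -2.6]
width: 0.283
```

```bash
python3 st.py|head -1
```

```text
36.75 [0.6231 0.0337 0.1447] yaw -33.2 zax [-1.e-04 -6.e-04 -1.e+00] F [-0.1 -0.8 -2.6] T [-0.2   0.23  0.3 ] w 24.2 q [ 1.500e-02  2.100e-01  1.779e+00 -1.000e-03  1.152e+00  5.940e-01]
```

Emit:
arm_command([
  {"xyz": [0,0,0],"delta_rot": [0,0,0.06],"gripper": 0.0},
])

```text
time: 36.85
tool_pos: [0.6231, 0.0337, 0.1447]
tcp_rot: [2.982, -0.987, 0.0]
wrist_force: [-1.6, -0.6, -2.6]
width: 0.277
```

```bash
python3 st.py|head -1
```

```text
36.85 [0.6231 0.0337 0.1447] yaw -36.63 zax [-0.e+00 -7.e-04 -1.e+00] F [-1.6 -0.6 -2.6] T [-0.22  0.2   0.39] w 23.7 q [ 1.500e-02  2.100e-01  1.779e+00 -1.000e-03  1.152e+00  6.540e-01]
```

Emit:
arm_command([
  {"xyz": [0,0,0],"delta_rot": [0,0,0.06],"gripper": 0.0},
])

```text
time: 36.95
tool_pos: [0.6231, 0.0337, 0.1447]
tcp_rot: [2.951, -1.076, 0.0]
wrist_force: [0.2, -0.6, -2.0]
width: 0.282
```

```bash
python3 st.py|head -1
```

```text
36.95 [0.6231 0.0337 0.1447] yaw -40.06 zax [ 0.e+00 -7.e-04 -1.e+00] F [ 0.2 -0.6 -2. ] T [-0.2   0.16  0.36] w 24.0 q [ 1.500e-02  2.100e-01  1.779e+00 -1.000e-03  1.152e+00  7.140e-01]
```

Emit:
arm_command([
  {"xyz": [0,0,0],"delta_rot": [0,0,0.06],"gripper": 0.0},
])

```text
time: 37.05
tool_pos: [0.6232, 0.0337, 0.1448]
tcp_rot: [2.917, -1.164, 0.001]
wrist_force: [-0.2, -0.9, -3.1]
width: 0.286
```

```bash
python3 st.py|head -1
```

```text
37.05 [0.6232 0.0337 0.1448] yaw -43.5 zax [ 1.e-04 -8.e-04 -1.e+00] F [-0.2 -0.9 -3.1] T [-0.28  0.12  0.35] w 24.4 q [ 1.500e-02  2.100e-01  1.779e+00 -1.000e-03  1.152e+00  7.740e-01]
```

Emit:
arm_command([
  {"xyz": [0,0,0],"delta_rot": [0,0,0.06],"gripper": 0.0},
])

```text
time: 37.15
tool_pos: [0.6232, 0.0336, 0.1447]
tcp_rot: [2.881, -1.251, 0.001]
wrist_force: [-0.4, -0.6, -1.6]
width: 0.283
```

```bash
python3 st.py|head -1
```

```text
37.15 [0.6232 0.0336 0.1447] yaw -46.94 zax [ 1.e-04 -8.e-04 -1.e+00] F [-0.4 -0.6 -1.6] T [-0.28  0.19  0.25] w 24.2 q [ 1.500e-02  2.100e-01  1.779e+00 -1.000e-03  1.152e+00  8.340e-01]
```

Emit:
arm_command([
  {"xyz": [0,0,0],"delta_rot": [0,0,0.06],"gripper": 0.0},
])

```text
time: 37.25
tool_pos: [0.6232, 0.0336, 0.1447]
tcp_rot: [2.842, -1.337, 0.001]
wrist_force: [-0.8, -1.0, -2.2]
width: 0.283
```

```bash
python3 st.py|head -1
```

```text
37.25 [0.6232 0.0336 0.1447] yaw -50.39 zax [ 2.e-04 -8.e-04 -1.e+00] F [-0.8 -1.  -2.2] T [-0.37  0.17  0.2 ] w 24.1 q [ 1.400e-02  2.100e-01  1.779e+00 -1.000e-03  1.152e+00  8.940e-01]
```

Emit:
arm_command([
  {"xyz": [0,0,0],"delta_rot": [0,0,0.08],"gripper": 0.0},
  {"xyz": [0,0,0],"delta_rot": [0,0,0.08],"gripper": 0.0},
  {"xyz": [0,0,0],"delta_rot": [0,0,0],"gripper": 0.0},
])

```text
time: 37.55
tool_pos: [0.6233, 0.0335, 0.1448]
tcp_rot: [2.727, -1.559, 0.001]
wrist_force: [0.2, -1.3, -3.1]
width: 0.28
```

```bash
python3 st.py|head -1
```

```text
37.55 [0.6233 0.0335 0.1448] yaw -59.51 zax [ 3.e-04 -8.e-04 -1.e+00] F [ 0.2 -1.3 -3.1] T [-0.39  0.12 -0.07] w 23.9 q [ 1.400e-02  2.100e-01  1.779e+00 -1.000e-03  1.152e+00  1.053e+00]
```

Emit:
arm_command([
  {"xyz": [0,0,-0.01],"delta_rot": [0,0,0],"gripper": 0.0},
  {"xyz": [0,0,-0.015],"delta_rot": [0,0,0],"gripper": 0.0},
  {"xyz": [0,0,-0.025],"delta_rot": [0,0,0],"gripper": 0.0},
  {"xyz": [0,0,-0.025],"delta_rot": [0,0,0],"gripper": 0.0},
  {"xyz": [0,0,0],"delta_rot": [0,0,-0.14],"gripper": 0.0},
  {"xyz": [0,0,0],"delta_rot": [0,0,-0.14],"gripper": 0.0},
  {"xyz": [0,0,0],"delta_rot": [0,0,-0.14],"gripper": 0.0},
  {"xyz": [0,0,0],"delta_rot": [0,0,-0.14],"gripper": 0.0},
  {"xyz": [0,0,0],"delta_rot": [0,0,-0.14],"gripper": 0.0},
  {"xyz": [0,0,0],"delta_rot": [0,0,-0.14],"gripper": 0.0},
  {"xyz": [0,0,0],"delta_rot": [0,0,-0.14],"gripper": 0.0},
  {"xyz": [0,0,0],"delta_rot": [0,0,-0.14],"gripper": 0.0},
])

```text
time: 38.75
tool_pos: [0.6238, 0.0346, 0.2222]
tcp_rot: [-3.138, -0.136, -0.004]
wrist_force: [-0.3, -0.1, -1.9]
width: 0.286
```

Emit:
arm_command([
  {"xyz": [0,0.03,0],"delta_rot": [0,0,-0.08],"gripper": 0.0},
  {"xyz": [0,0.035,0],"delta_rot": [0,0,0],"gripper": 0.0},
  {"xyz": [0,0.025,0],"delta_rot": [0,0,0],"gripper": 0.0},
  {"xyz": [0,0,0],"delta_rot": [0,0,0],"gripper": 0.0},
])

```text
time: 39.15
tool_pos: [0.6361, -0.0579, 0.2222]
tcp_rot: [3.131, 0.247, 0.004]
wrist_force: [0.4, 0.0, -2.5]
width: 0.285
```

```bash
python3 st.py|head -1; python3 - <<'E'
from rect import *
c=shot('wrist','w22')
cv2.imwrite('pics/r22.png',rect(c,.6247,.0338,.074))
E
```

```text
39.15 [ 0.6361 -0.0579  0.2222] yaw 9.03 zax [ 0.0029 -0.001  -1.    ] F [ 0.4  0.  -2.5] T [-0.01  0.02  0.01] w 24.3 q [-1.300e-01  1.830e-01  1.666e+00 -1.000e-03  1.289e+00 -2.870e-01]
```

View pics/r22.png

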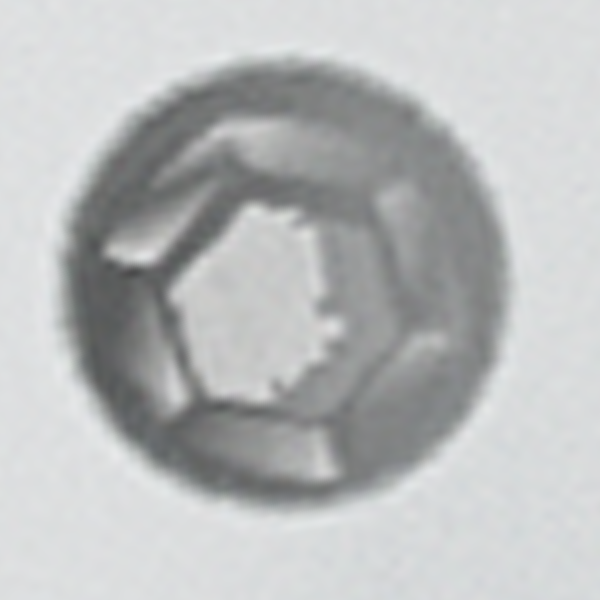

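Emit:
arm_command([
  {"xyz": [0,-0.03,0],"delta_rot": [0,0,0],"gripper": 0.0},
  {"xyz": [0,-0.043,0],"delta_rot": [0,0,0],"gripper": 0.0},
  {"xyz": [0.001,-0.043,0],"delta_rot": [0,0,0],"gripper": 0.0},
  {"xyz": [0.001,-0.043,0],"delta_rot": [0,0,0],"gripper": 0.0},
  {"xyz": [0,-0.043,0],"delta_rot": [0,0,0],"gripper": 0.0},
  {"xyz": [0,-0.043,0],"delta_rot": [0,0,0],"gripper": 0.0},
  {"xyz": [0,-0.043,0],"delta_rot": [0,0,0],"gripper": 0.0},
  {"xyz": [0,-0.043,0],"delta_rot": [0,0,0],"gripper": 0.0},
  {"xyz": [0,-0.043,0],"delta_rot": [0,0,0],"gripper": 0.0},
  {"xyz": [0,-0.035,0],"delta_rot": [0,0,0],"gripper": 0.0},
  {"xyz": [0,-0.019,0],"delta_rot": [0,0,0],"gripper": 0.0},
  {"xyz": [0,0,0],"delta_rot": [0,0,0],"gripper": 0.0},
])

```text
time: 40.4
tool_pos: [0.5679, 0.3712, 0.2206]
tcp_rot: [-3.13, -0.257, -0.0]
wrist_force: [-0.5, -0.4, -1.6]
width: 0.283
```

Emit:
arm_command([
  {"xyz": [0,0,0],"delta_rot": [0,0,0],"gripper": 0.0},
  {"xyz": [0,0,0],"delta_rot": [0,0,0],"gripper": 0.0},
])

```text
time: 40.6
tool_pos: [0.5694, 0.3666, 0.2201]
tcp_rot: [3.131, 0.248, 0.0]
wrist_force: [0.7, 0.3, -2.4]
width: 0.285
```

```bash
python3 st.py|head -1; python3 -c "
from h import *
shot('scene','sc23');shot('side','sd23')"
python3 shank.py sc23 sd23 .572 .364 .145 .22
```

```text
40.6 [0.5694 0.3666 0.2201] yaw 9.07 zax [ 1.e-04 -6.e-04 -1.e+00] F [ 0.7  0.3 -2.4] T [ 0.01  0.02 -0.01] w 24.3 q [ 5.360e-01  2.590e-01  1.579e+00 -1.000e-03  1.304e+00  3.770e-01]
sc23 12 width px 8.0
sd23 12 width px 6.0
sc23 11 width px 8.0
sd23 11 width px 7.0
sc23 23 width px 8.0
sd23 23 width px 7.0
lower [0.5706 0.3655] upper [0.5709 0.3654] all [0.5707 0.3653]
```

Emit:
arm_command([
  {"xyz": [0.0005,0.0015,0.015],"delta_rot": [0,0,0],"gripper": 0.0},
  {"xyz": [0,0,0.015],"delta_rot": [0,0,0],"gripper": 0.0},
  {"xyz": [0,0,0.01],"delta_rot": [0,0,0],"gripper": 0.0},
  {"xyz": [0,0,0],"delta_rot": [0,0,0],"gripper": 0.0},
])

```text
time: 41.1
tool_pos: [0.568, 0.3648, 0.1757]
tcp_rot: [3.129, 0.248, -0.009]
wrist_force: [-1.0, -0.6, -2.7]
width: 0.281
```

```bash
python3 st.py|head -1
```

```text
41.1 [0.568  0.3648 0.1757] yaw 9.08 zax [-0.0055 -0.0032 -1.    ] F [-1.  -0.6 -2.7] T [-0.02 -0.01  0.  ] w 24.0 q [0.534 0.285 1.627 0.    1.235 0.376]
```

Emit:
arm_command([
  {"xyz": [0.001,0,0.02],"delta_rot": [0,0,0],"gripper": 0.0},
  {"xyz": [0,0,0.02],"delta_rot": [0,0,0],"gripper": 0.0},
  {"xyz": [0,0,0.02],"delta_rot": [0,0,0],"gripper": 0.0},
  {"xyz": [0,0,0.01],"delta_rot": [0,0,0],"gripper": 0.0},
  {"xyz": [0,0,0],"delta_rot": [0,0,0],"gripper": 0.0},
  {"xyz": [0,0,0],"delta_rot": [0,0,0],"gripper": 0.0},
])

```text
time: 41.7
tool_pos: [0.5713, 0.3667, 0.1103]
tcp_rot: [-3.131, -0.25, -0.001]
wrist_force: [0.5, 0.2, -1.7]
width: 0.283
```

```bash
python3 st.py|head -1;python3 -c "
from h import *
shot('wrist','w24');P=cloud(load('w24')); print('handle top',np.median(P[160:230,310:330,2]))"
```

```text
41.7 [0.5713 0.3667 0.1103] yaw 9.11 zax [ 6.e-04  3.e-04 -1.e+00] F [ 0.5  0.2 -1.7] T [0.02 0.01 0.01] w 24.1 q [ 0.534  0.337  1.685 -0.     1.118  0.375]
handle top 0.1569291239486098
```

Handle top is at 0.157, so it has 11 mm left to go down. I'll also shift 1 mm towards −y.

Emit:
arm_command([
  {"xyz": [0,0.001,0.006],"delta_rot": [0,0,0],"gripper": 0.0},
  {"xyz": [0,0,0.004],"delta_rot": [0,0,0],"gripper": 0.0},
  {"xyz": [0,0,0.001],"delta_rot": [0,0,0],"gripper": 0.0},
  {"xyz": [0,0,0],"delta_rot": [0,0,0],"gripper": 0.0},
  {"xyz": [0,0,0],"delta_rot": [0,0,0],"gripper": 0.04},
  {"xyz": [0,0,0],"delta_rot": [0,0,0],"gripper": 0.04},
  {"xyz": [0,0,0],"delta_rot": [0,0,0],"gripper": 0.04},
  {"xyz": [0,0,-0.015],"delta_rot": [0,0,0],"gripper": 0.04},
  {"xyz": [0,0,-0.025],"delta_rot": [0,0,0],"gripper": 0.04},
  {"xyz": [0,0,-0.03],"delta_rot": [0,0,0],"gripper": 0.04},
  {"xyz": [0,0.03,-0.03],"delta_rot": [0,0,0],"gripper": 0.04},
  {"xyz": [0,0.035,0],"delta_rot": [0,0,0],"gripper": 0.04},
])

```text
time: 42.95
tool_pos: [0.5847, 0.3036, 0.2065]
tcp_rot: [-3.127, -0.253, -0.017]
wrist_force: [2.0, 0.4, -0.1]
width: 0.471
```

Emit:
arm_command([
  {"xyz": [0,0,0],"delta_rot": [0,0,0],"gripper": 0.04},
  {"xyz": [0,0,0],"delta_rot": [0,0,0],"gripper": 0.04},
])

```text
time: 43.15
tool_pos: [0.5817, 0.3009, 0.2]
tcp_rot: [-3.131, -0.247, -0.002]
wrist_force: [-0.6, 0.6, 0.6]
width: 0.468
```

```bash
python3 st.py|head -1; python3 - <<'E'
from h import *
c=shot('wrist','w25');P=cloud(c)
m=(P[...,2]>.143)&(P[...,2]<.150)&(P[...,1]>.28)
n,l,st,ce=cv2.connectedComponentsWithStats(m.astype(np.uint8))
i=1+np.argmax(st[1:,4]); q=P[l==i]; print(st[i],np.percentile(q[:,2],[5,50,95]),cv2.minAreaRect(q[:,:2].astype(np.float32)*1000))
c=shot('scene','sc25');d=shot('side','sd25')
P=cloud(c)
a=np.deg2rad(-5.2);ex=np.array([np.cos(a),np.sin(a)]);ey=np.array([-np.sin(a),np.cos(a)])
for n in ['sc25','sc19']:
    P=cloud(load(n)); s=P[...,:2]@ex; t=P[...,:2]@ey; z=P[...,2]
    m=(abs(z-.0865)<.004)&(t>.04)&(t<.14)&(s<.62)&(s>.5); print(n,'carr near',np.percentile(s[m],2))
cv2.imwrite('pics/s25.png',cv2.hconcat([cv2.resize(c['pixels'][90:230,380:510,::-1],(400,430)),cv2.resize(d['pixels'][70:210,180:310,::-1],(400,430))]))
E
```

```text
43.15 [0.5817 0.3009 0.2   ] yaw 9.02 zax [ 0.001  0.001 -1.   ] F [-0.6  0.6  0.6] T [ 0.01 -0.01 -0.03] w 40.0 q [4.390e-01 2.270e-01 1.654e+00 1.000e-03 1.259e+00 2.820e-01]
[ 302   20   40  177 6414] [0.14429204 0.14628387 0.14754392] ((572.7623291015625, 365.96527099609375), (25.468847274780273, 114.56448364257812), 9.087807655334473)
sc25 carr near 0.567396719424721
sc19 carr near 0.5670587126960696
```

View pics/s25.png

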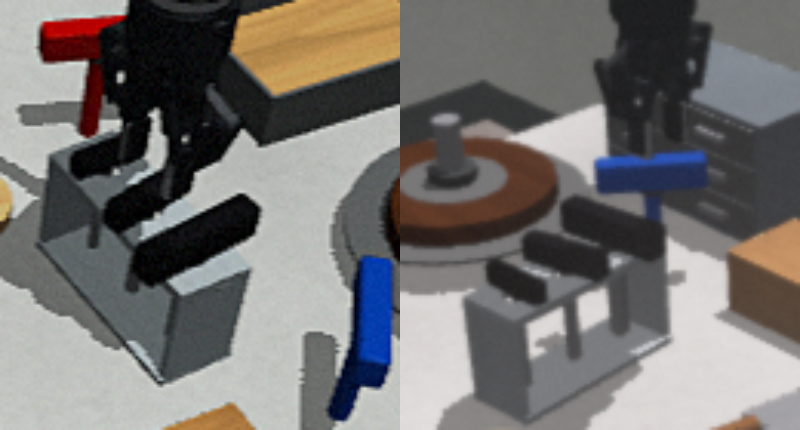

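View pics/sc25.png

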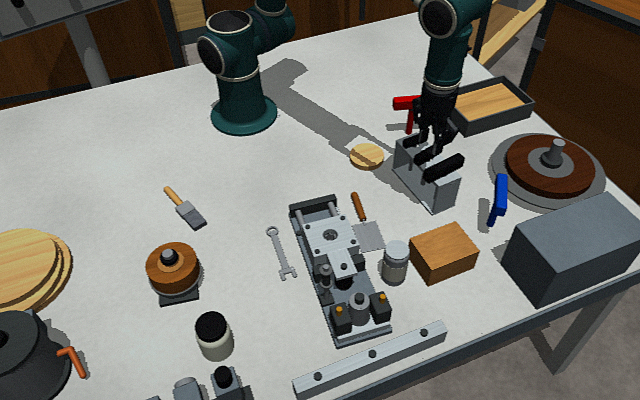

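The large key hangs flat and upright in its hole near (445,165), with its top at 0.146. The other keys and the loose items look unmoved, the carriage is forward, and the gripper is clear of everything, so I'm handing in.

```bash
python3 -c "
from workcell import bot
print(bot.finish_job())"
```

```text
the job is handed in; nothing more can be done
None
```

I slid the carriage forward, tightened the clamp screw with the largest key and hung the key back in its hole. I handed in at about 43 s; no verdict is reported.

**Carriage:** I pushed it until it stopped, having first felt for the fingertips. They sit about 28 mm above the reported TCP. The last pictures put the near face about 50 mm behind the head's origin, which is fully forward.

**Screw:** I turned it about 240° in one grasp rather than a quarter turn at a time, then regrasped after a half turn back and went on to the stop. At the stop the torque rose to about 0.4–0.46 N m, against 0.2 N m while the screw was turning, and then the key slipped round in the socket.

**Disagreement and fix:**
- After I first hung the key back, the hex flats stood about 11° short of where the torque readings had put the stop. Easing the key back before drawing it out had probably backed the screw off.
- I took the key again, turned only clockwise until the torque peaked at about 0.39 N m and the key slipped, and drew it out.
- The flats then stood about 11° further on, which matches the torque readings. That makes about 228° in all, or 3.99 rad, implying a start near 0.2 rad.
- The exact screw angle is inferred from pictures and torque, not read directly.

**Key:** It hangs with its handle top at 0.146 m, as it was at the start, and its centre about 2 mm from the measured hole centre. The other keys and loose items look unmoved in the last pictures; I did not measure them. The gripper was clear of everything.

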